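# Sort the turned parts and present the anvil to the inspection camera

### The job

Sort the mixed parts on the bench: put the two V-blocks in the shallow rectangular tray and the ring-shaped bush in the square wooden box, each flat on the bottom and the same way up as it lies now, not stacked. Then pick up the stubbed anvil and show its underside to the upward-tilted inspection camera: centred in front of the lens, 80 mm away from the glass, the flat underside square to the line of sight. Finish while holding it there still in the gripper; do not touch the camera or disturb the tin and the marker.

Things in the scene. Friction and masses are not known exactly. Their poses are not given: they have to be found in the camera images.
- bush: Ring-shaped steel bush, dark grey, 41 mm diameter, 21 mm tall, with a through bore; lies flat on the bench. Origin at the centre of its underside, z up. About 0.13 kg.
- v_block_a: Light grey steel V-block, 38 mm along x and 40 mm along y, 35 mm tall, with a V-groove in its top that runs along its x; grip it across its two solid sides (along y, 40 mm). Stands on its flat base, origin at the centre of the underside, z up. About 0.28 kg.
- v_block_b: The second V-block, same shape and size: Light grey steel V-block, 38 mm along x and 40 mm along y, 35 mm tall, with a V-groove in its top that runs along its x; grip it across its two solid sides (along y, 40 mm). Stands on its flat base, origin at the centre of the underside, z up. About 0.28 kg.
- anvil: Turned steel anvil: a knurled flange 39 mm in diameter and 18 mm tall with a plain stub 21 mm in diameter on top of it, 38 mm tall in all; stands on its flat flange on the bench. Can be gripped by the flange or by the stub. Origin at the centre of the flat underside, z towards the stub. About 0.17 kg, varying by some 30 percent.
- anvil_top (a point): Centre of the end of the anvil's stub, 38 mm from the underside.
- tray: Shallow blue rectangular parts tray, 104 mm along its x, 150 mm along its y, 26 mm high, fixed to the bench. Walls 3 mm, floor 2 mm thick (inside 98 x 144 mm). Origin under the centre of its floor, at bench level.
- wooden_box: Square open wooden box, 120 x 120 mm, 40 mm high, fixed to the bench. Walls and floor 5 mm thick (inside 110 x 110 mm). Origin under the centre of its floor, at bench level.
- camera_stand: Fixed stand of the inspection camera: base plate 110 x 90 mm and a bracket; the camera in it stands about 110 mm high in all. Origin under the centre of the base at bench level. The camera leans towards the stand's -x, roughly towards the robot.
- camera_head: The inspection camera: grey housing 44 x 53 x 52 mm with a round black lens barrel, 36 mm in diameter. Origin at the centre of the lens glass, the front end of the barrel, 105 mm above the bench; z is the line of sight out of the lens: upwards, tilted 30 degrees from vertical towards the stand's -x. y is level.
- grease_tin: Bystander: flat round tin, 67 mm diameter, 29 mm tall. Origin at the centre of its underside.
- paint_marker: Bystander: paint marker, 137 mm long, 15 mm thick, lying on the bench beyond the parts. Origin under its middle, y along its length.
There are look-alikes about, which are no part of the job. There is more than one size of the camera_stand; the job needs the larger.

How it is judged:
By the outcome, as a careful person would: the job done as asked, in the order asked, and still so for the second after the job is handed in, while the arm keeps its last pose, push and grip.
It also fails if it takes over 72 s, if anything falls off the work surface, if the arm or the gripper's body presses on something with over 40 N, if the wrist force passes 120 N, or if a joint passes its speed limit or range.

### The arm

A 6-joint arm with a two-finger parallel gripper is mounted at the origin on a cart in front of the work surface, level with it; the furniture and walls round the work are solid. World frame = base frame: x ahead of the robot, y to its left, z up, the work surface at z = 0. Lengths are in mm, angles in rad, forces in N, time in s.
With the tool pointing down it reaches from about 350 to 875 mm from the base axis. Payload 4.2 kg.
Tool frame: the origin (TCP) lies on the mounting face of the last link; the fingertips stand 173 mm ahead of it and the grasp point (between the pads) lies 155 mm ahead of it; z points along the fingers, y is the direction in which the jaws open and shut (so a half turn about z gives the same grasp; the last joint's range is limited). The gripper opens to 85 mm and grips with 20 to 120 N. Pads are 22 mm wide; open, the fingers measure 114 mm over their backs; the gripper's body (76 mm by 85 mm) begins 54 mm behind the grasp point. The pads swing forward as they close: fully open they stand 13 mm farther back than shut.
Start: joints at [-0.993, 0.385, 0.008, 0, -1.194, -0.259], TCP at [195.908, -593.481, 404.712] pointing down, gripper open.
Joint ranges: [-3.14, 3.14], [-1.21, 2.06], [-1.07, 1.41], [-3.16, 2.05], [-2.99, -0.16], [-3.1, 3.1]. Speed limits (rad/s): [2.79, 2.79, 3.14, 3.14, 3.14, 3.14].

### API

Orientations are given as a unit quaternion [x, y, z, w].
In Python, from bench import arm gives the robot as it stands. The module is installed in compiled form; this text tells all that it offers.
- The arm moves only by the tool play_rows, never from a script. Its argument "moves" is a list of rows, each a list of 3 entries, a list of its own where there are three numbers: the shift along the world's x, y, z in units of 30 cm (1.0 is 30 cm), then the turn about the world's z in units of 30 degrees (1.0 is 30 degrees), then the gripper's target within -1 to 1 (shut at 1, half-way at 0, fully open at -1). In form: [[[x, y, z], turn, jaw], ...]. A call has 1 to 12 rows; each row is the pose to reach, as a shift and turn from the pose measured when the call began; what a row does not reach only later rows make up. A row lasts 1/8 s, in which the tool goes at most 62.5 mm and 10.7 degrees, less where a joint would pass 70% of its speed; a pose out of reach is approached as far as the arm can. A call with a number of a shift or a turn outside -1 to 1 is refused whole. A call with a gripper value outside its range is refused whole. The fingers move at their own pace and stop on an object; the grip force is fixed at half the most. Time passes only in rows, so rows that repeat a pose let the fingers close. It gives the time, the measured TCP pose, the force and the opening at its end, in the units of the state.
- arm.read_state(): the state, without advancing time (a new reading comes with each control period).
- arm.get_image(name): name is "scene" or "top"; returns a dict with "pixels" (420x560x3 uint8, red, green, blue), "vfov" (degrees; the focal length in pixels is half the picture's height over the tangent of half this angle, whatever the lens; pixels are square), "cx", "cy" (the principal point, pixels), "dist" ([k1, k2, p1, p2, k3] as OpenCV has them; the pictures are not rectified), "xyz" and "rotation" of the camera in the world. Camera axes: x right, y up, looking along -z (the intrinsics and any distortion apply to the point x, -y, -z); pixel columns grow to the right and rows downward; lengths in mm; the calibration is good to about 2 mm. A picture is of the moment at which its call begins. There is no depth.
- arm.job_done(): hands the job in, once; it reports no verdict.
Trained networks look in a picture, given as the dict that the camera call returned (one of the last four; its "shot" number tells which), for a name from the list of things; names that differ only in an ending like _2 or _b are one class to them, and where a whole thing is asked for, a point or a joint stands for the part that bears it (a point fixed in the world has none). Each returns a list of dicts, best first, with "conf" (0 to 1); they miss things now and then, are a little off and sometimes report something else, mostly with a low value. They report only what shows in the picture. A call takes as long as a camera call. They do not tell look-alikes from the thing itself.
- arm.look_for(name, picture): "centre" ([x, y, z] in mm, in world coordinates, good to about 4 mm: the middle of the surface that is visible of it).
The state is a dict: "clock": time; "joints": joint angles; "joint_vel": joint speeds; "joint_efforts": joint torques, N m; "position": TCP position; "ee_rot": TCP orientation; "contact_force": force on the tool from outside, world axes, zero at the start; "wrist_torque": the same for the moment, N m; "gripper_width": finger opening in mm.
Only numpy, scipy, OpenCV 4.12 (cv2) and the standard library are available. Lean on these libraries where they do the work, as an engineer would, in place of code of your own. Each camera call takes 0.05 s, during which the arm holds its last target.

## Working session

There is one attempt and no reset: what is moved stays moved. The work goes in short steps, Python scripts to look and compute and a tool call to move; the robot and the scene stay as the last step left them, time stands still between calls to the robot, and variables do not carry over. Pictures are saved under pics/ and viewed, and the job is handed in when it is done.

Besides the shell and the picture viewer there is one more tool, called after "Emit:" as a command line: name --argument value ..., lists and objects as JSON in quotes. play_rows: Moves the arm, as the interface text tells. Shifts and turns lie within -1 to 1; 1 stands for 30 cm of shift or 30 degrees of turn. Its arguments: {"type":"object","properties":{"moves":{"type":"array"}},"required":["moves"]}

```bash
mkdir -p pics; cat > h.py <<'E'
import numpy as np, cv2
from bench import arm
def save(im,n): cv2.imwrite(f'pics/{n}.png',cv2.cvtColor(im['pixels'],cv2.COLOR_RGB2BGR))
def K(im):
    h=im['pixels'].shape[0]; f=h/2/np.tan(np.radians(im['vfov']/2))
    return np.array([[f,0,im['cx']],[0,f,im['cy']],[0,0,1]])
def R(im):
    r=np.array(im['rotation'],float)
    if r.size==4:
        from scipy.spatial.transform import Rotation as Ro
        return Ro.from_quat(r).as_matrix()
    return r.reshape(3,3)
def ray(im,u,v):
    p=cv2.undistortPoints(np.array([[[u,v]]],float),K(im),np.array(im['dist'],float))[0,0]
    return R(im)@np.array([p[0],-p[1],-1.])
def atz(im,u,v,z):
    d=ray(im,u,v); c=np.array(im['xyz'],float); return c+d*(z-c[2])/d[2]
def proj(im,P):
    P=np.atleast_2d(np.array(P,float)); q=(P-np.array(im['xyz'],float))@R(im); q=q*[1,-1,-1]
    return cv2.projectPoints(q.reshape(-1,1,3),np.zeros(3),np.zeros(3),K(im),np.array(im['dist'],float))[0][:,0]
E
python3 - <<'E'
from h import *
import pickle
print(arm.read_state())
for n in ['scene','top']:
    im=arm.get_image(n); save(im,n+'0'); pickle.dump(im,open(n+'0.pkl','wb'))
    print({k:v for k,v in im.items() if k!='pixels'})
    for t in ['bush','v_block_a','anvil','tray','wooden_box','camera_stand','camera_head','grease_tin','paint_marker']:
        for r in arm.look_for(t,im):
            c=np.round(r['centre'],0); print(n,t,c,round(r['conf'],2),proj(im,c)[0].round())
print(arm.read_state()['clock'])
E
```

```text
{'clock': 0.0, 'joints': array([-9.93371315e-01,  3.85533475e-01,  6.61615210e-03, -4.87967453e-04,
       -1.19399309e+00, -2.58578925e-01]), 'joint_vel': array([-0.00172957,  0.00149206,  0.00162213, -0.00085817,  0.00166305,
        0.00053574]), 'joint_efforts': array([-2.78471612e-05, -3.92292595e+01,  1.88404101e+01,  4.18631002e+00,
       -4.62126540e-03,  5.97296292e-06]), 'position': array([ 195.87131135, -593.29056921,  403.63296035]), 'ee_rot': array([-1.58659627e-01,  9.87332747e-01,  1.05808757e-03, -2.21843164e-04]), 'contact_force': array([ 0.48173739,  0.06995663, -0.94742966]), 'wrist_torque': array([ 0.00628519, -0.0080709 ,  0.00667805]), 'gripper_width': 85.06864459713378}
{'vfov': 47.7467527194776, 'cx': 279.9512944116017, 'cy': 206.34301928517047, 'dist': array([0.0225693, 0.       , 0.       , 0.       , 0.       ]), 'xyz': array([-15.82895446, 718.21393919, 845.81542134]), 'rotation': array([-0.15614155,  0.38256627,  0.84752871, -0.33310351]), 'shot': 1}
scene bush [574. -73.  10.] 0.68 [324. 200.]
scene v_block_a [451. -42.  26.] 0.92 [354. 222.]
scene v_bl
[... 781 characters left out ...]
4 [347. 207.]
top bush [459. -53.  30.] 0.37 [337. 250.]
top v_block_a [554.  64.  27.] 0.72 [290. 213.]
top v_block_a [459. -55.  28.] 0.69 [338. 250.]
top v_block_a [ 608. -217.   30.] 0.24 [398. 191.]
top anvil [440.  61.  16.] 0.66 [292. 258.]
top tray [ 421. -254.    3.] 0.93 [413. 264.]
top wooden_box [451. 269.   7.] 0.89 [211. 255.]
top camera_stand [738. 409.   7.] 0.86 [161. 148.]
top camera_stand [670. 256.  10.] 0.78 [217. 171.]
top camera_head [676. 252.  92.] 0.67 [214. 161.]
top camera_head [568. -82.  17.] 0.6 [346. 208.]
top camera_head [738. 408.  62.] 0.57 [156. 142.]
top grease_tin [ 607. -216.   33.] 0.77 [398. 192.]
top paint_marker [685.  68.  14.] 0.66 [288. 165.]
1.0
```

```bash
python3 - <<'E'
import pickle,cv2
a=pickle.load(open('scene0.pkl','rb'))['pixels'];b=pickle.load(open('top0.pkl','rb'))['pixels']
for n,p,(x0,y0,x1,y1) in [('s_crop',a,(90,130,470,320)),('t_crop',b,(130,110,470,320))]:
    q=cv2.cvtColor(p[y0:y1,x0:x1],cv2.COLOR_RGB2BGR); s=800/(x1-x0); cv2.imwrite(f'pics/{n}.png',cv2.resize(q,None,fx=s,fy=s,interpolation=cv2.INTER_CUBIC))
E
```

```text
(no output)
```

View pics/scene0.png

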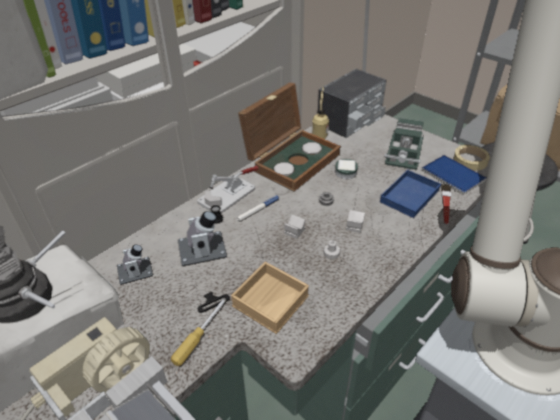

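View pics/top0.png

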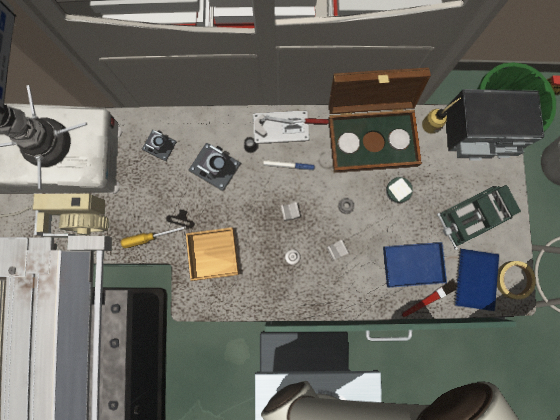

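View pics/s_crop.png

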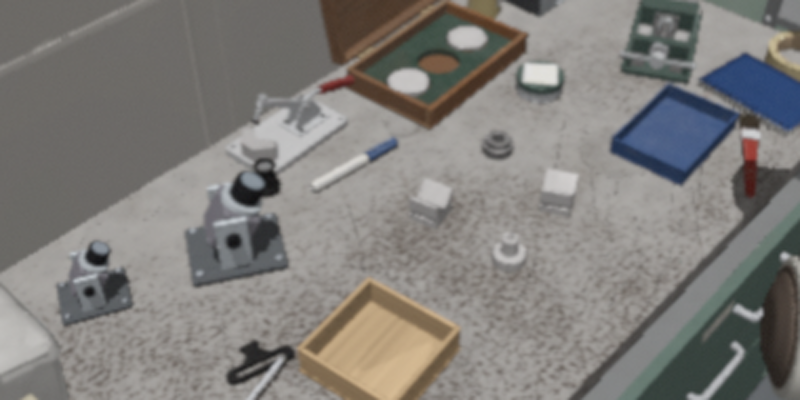

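View pics/t_crop.png

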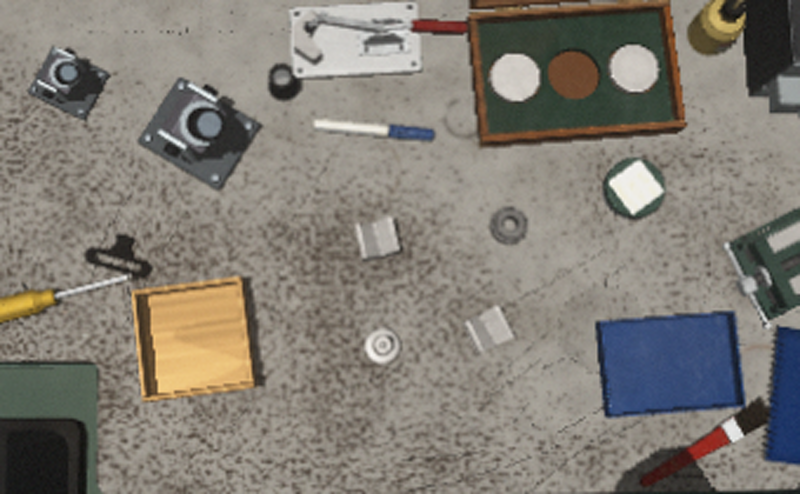

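```bash
python3 - <<'E'
import pickle,cv2,numpy as np
a=pickle.load(open('scene0.pkl','rb'))['pixels'];b=pickle.load(open('top0.pkl','rb'))['pixels']
def tile(p,cs,n,w=30,s=13):
    o=[]
    for (u,v) in cs:
        q=p[v-w//2:v+w//2,u-w//2:u+w//2]
        q=cv2.resize(cv2.cvtColor(q,cv2.COLOR_RGB2BGR),None,fx=s,fy=s,interpolation=cv2.INTER_CUBIC)
        for k in range(0,w,5):
            cv2.putText(q,str(u-w//2+k),(k*s,10),0,.35,(0,0,255),1); cv2.putText(q,str(v-w//2+k),(0,k*s+10),0,.35,(255,0,0),1)
            cv2.line(q,(k*s,0),(k*s,w*s),(0,200,255),1); cv2.line(q,(0,k*s),(w*s,k*s),(0,200,255),1)
        o.append(q)
    cv2.imwrite(f'pics/{n}.png',np.vstack([np.hstack(o[:2]),np.hstack(o[2:])])[:600*2])
tile(b,[(290,212),(338,250),(346,205),(292,257)],'t_parts',30,10)
tile(a,[(295,225),(356,220),(326,198),(332,249)],'s_parts',30,10)
def one(p,n,x0,y0,x1,y1,s):
    q=cv2.resize(cv2.cvtColor(p[y0:y1,x0:x1],cv2.COLOR_RGB2BGR),None,fx=s,fy=s,interpolation=cv2.INTER_CUBIC)
    for k in range(0,x1-x0,10): cv2.line(q,(k*s,0),(k*s,9999),(0,200,255),1);cv2.putText(q,str(x0+k),(k*s,10),0,.35,(0,0,255),1)
    for k in range(0,y1-y0,10): cv2.line(q,(0,k*s),(9999,k*s),(0,200,255),1);cv2.putText(q,str(y0+k),(0,k*s+10),0,.35,(255,0,0),1)
    cv2.imwrite(f'pics/{n}.png',q)
one(b,'t_cam',180,130,250,200,8); one(a,'s_cam',170,190,240,270,7)
one(b,'t_box',180,220,245,285,8); one(b,'t_tray',375,235,455,295,9)
E
```

```text
(no output)
```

View pics/t_parts.png

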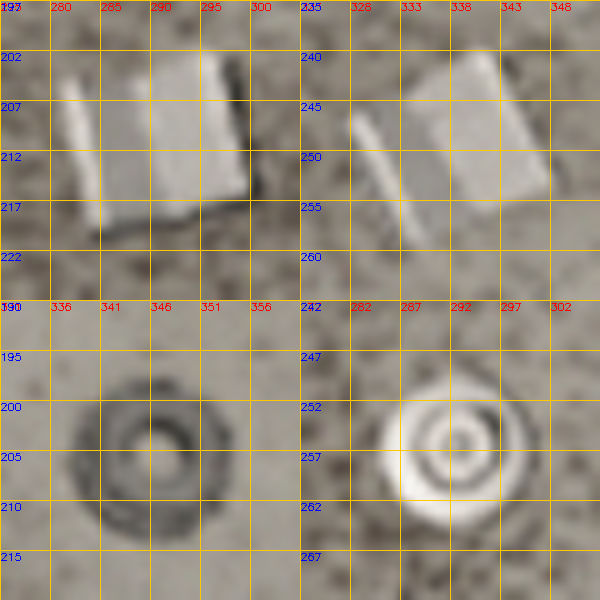

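View pics/s_parts.png

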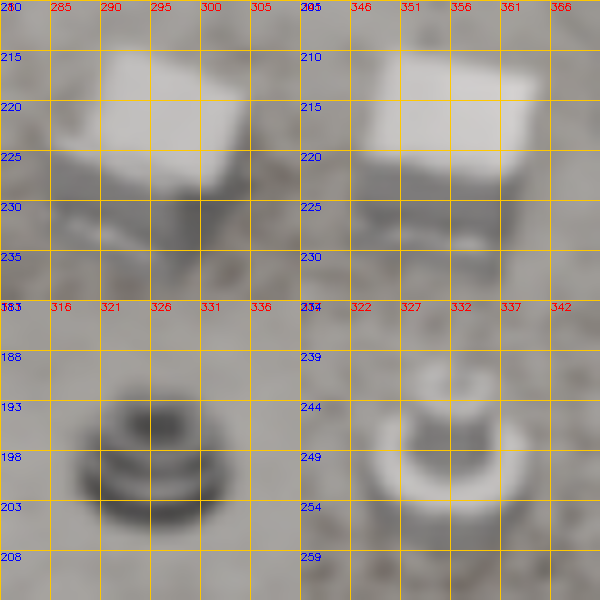

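View pics/t_cam.png

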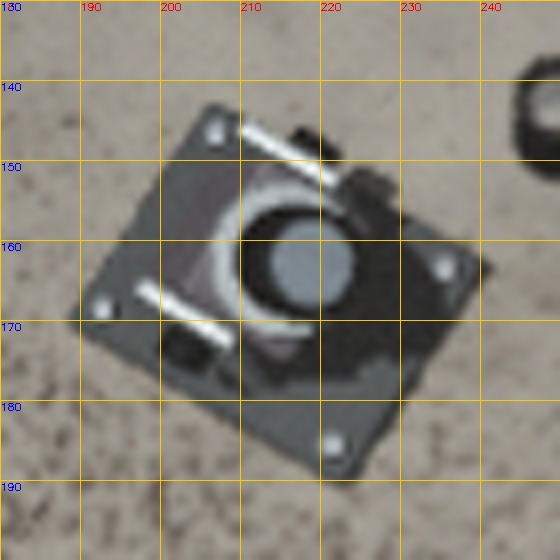

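View pics/s_cam.png

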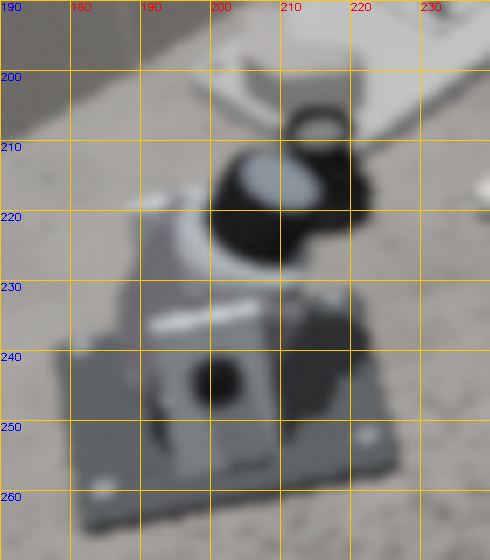

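View pics/t_box.png

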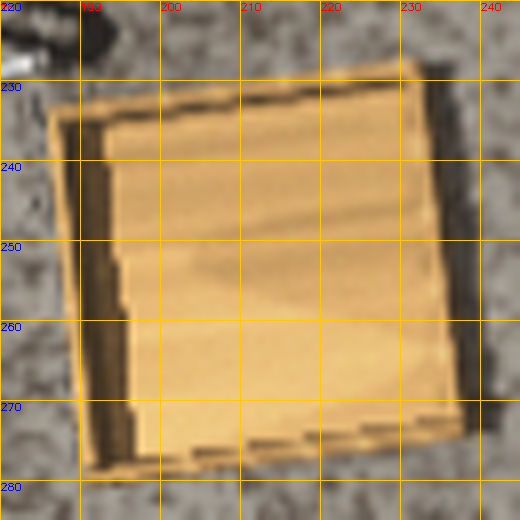

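View pics/t_tray.png

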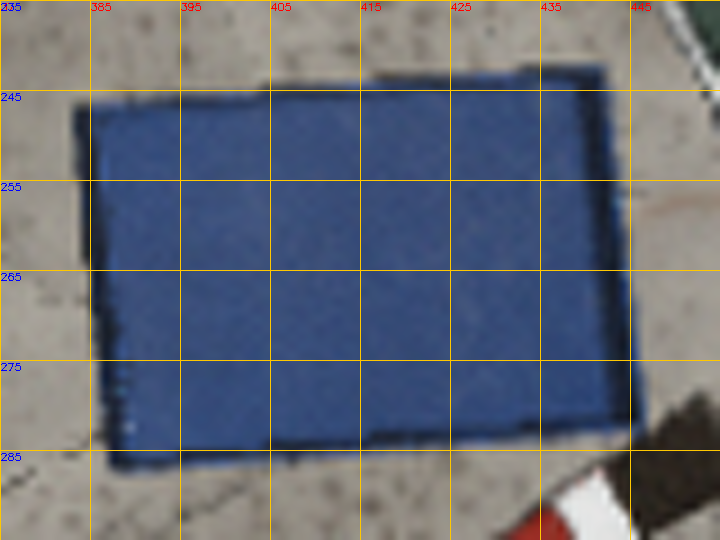

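```bash
cat > m.py <<'E'
from h import *
import pickle
T=pickle.load(open('top0.pkl','rb'));S=pickle.load(open('scene0.pkl','rb'))
def tri(a,b):
    # least-squares
    A=np.zeros((3,3));B=np.zeros(3);c=[]
    for im,p in ((T,a),(S,b)):
        d=ray(im,*p);d/=np.linalg.norm(d);M=np.eye(3)-np.outer(d,d);A+=M;B+=M@np.array(im['xyz'],float)
    X=np.linalg.solve(A,B); return X.round(1),(proj(T,X)[0]-a).round(1),(proj(S,X)[0]-b).round(1)
E
python3 - <<'E'
from m import *
print('lens',tri((218.7,162.8),(210,215.6)))
print('anvil stub',tri((292.4,256.6),(332,243)), atz(T,292.4,256.6,38),atz(S,332,243,38))
print('bush',atz(T,345.5,206,21),atz(S,326,198,15))
for n,c in [('A1',[(281.3,204),(285,218.5),(299.5,214.5),(296.5,201.5)]),('A2',[(329.5,246.5),(335.5,259),(348,253.5),(341.5,240)])]:
    print(n,[atz(T,*p,35)[:2].round(1) for p in c])
for n,c in [('B1',[(291,214),(304.5,219.5),(300.5,229),(285.5,224.5)]),('B2',[(350,210),(364,213),(360.5,223.5),(347,220.5)])]:
    print(n,[atz(S,*p,35)[:2].round(1) for p in c])
print('standbase',[atz(T,*p,8)[:2].round(1) for p in [(206,143),(241,163),(222.5,190.5),(189,169.5)]])
print('box',[atz(T,*p,40)[:2].round(1) for p in [(186,234),(231.5,227.5),(238,274.5),(191.5,280)]])
print('tray',[atz(T,*p,26)[:2].round(1) for p in [(383,247),(441.5,242.5),(445.8,282),(387.5,287)]])
E
```

```text
lens (array([668.6, 238.6, 103.2]), array([0.2, 0.3]), array([-0.4, -0.1]))
anvil stub (array([442.6,  60.2,  34.2]), array([0.1, 0.1]), array([-0.1, -0. ])) [442.73094009  60.50870003  38.        ] [440.22926697  63.17227305  38.        ]
bush [572.36486824 -79.08956638  21.        ] [571.1723939  -78.03206799  15.        ]
A1 [array([576.9,  87. ]), array([539.5,  78. ]), array([549.4,  41. ]), array([583. ,  48.1])]
A2 [array([467.3, -33.4]), array([435.7, -47.8]), array([449.1, -79.7]), array([483.3, -64.2])]
B1 [array([582.9,  50.4]), array([544. ,  42.8]), array([528.7,  75.4]), array([566.8,  88.5])]
B2 [array([481.7, -63.2]), array([448.6, -78. ]), array([432.1, -40.2]), array([463.3, -26.4])]
standbase [array([749.1, 287.5]), array([692.7, 193. ]), array([618.8, 241.4]), array([676.6, 331.6])]
box [array([501.5, 328.8]), array([517.2, 213.4]), array([399.3, 196.5]), array([386.3, 312.7])]
tray [array([ 464.9, -171.1]), array([ 474.3, -323.5]), array([ 373.8, -329. ]), array([ 364. , -178.6])]
```

Emit:
play_rows --moves '[[[0.873,0.9,-0.2],0.205,-1],[[0.873,0.9,-0.2],0.205,-1],[[0.873,0.9,-0.2],0.205,-1],[[0.873,0.9,-0.2],0.205,-1],[[0.873,0.9,-0.2],0.205,-0.5],[[0.873,0.9,-0.2],0.205,-0.5],[[0.873,0.9,-0.2],0.205,-0.5]]'

```text
clock: 1.88
position: [460.1, -320.8, 344.1]
ee_rot: [-0.214, 0.977, 0.0, -0.0]
contact_force: [-1.2, 0.2, 0.0]
gripper_width: 64.1
```

Emit:
play_rows --moves '[[[-0.007,0.886,-0.1],-0.01,-0.6],[[-0.007,0.886,-0.1],-0.01,-0.6],[[-0.007,0.886,-0.2],-0.01,-0.6],[[-0.007,0.886,-0.3],-0.01,-0.6],[[-0.007,0.886,-0.347],-0.01,-0.6],[[-0.007,0.886,-0.347],-0.01,-0.6],[[-0.007,0.886,-0.347],-0.01,-0.6]]'

```text
clock: 2.75
position: [458.5, -55.5, 240.6]
ee_rot: [-0.211, 0.977, 0.0, 0.0]
contact_force: [-0.7, -0.4, -0.2]
gripper_width: 69.0
```

```bash
cat > snap.py <<'E'
import sys
from h import *
import pickle
# python snap.py name cam u v w s
def go(cam,n,u,v,w,s,marks=()):
    im=arm.get_image(cam); pickle.dump(im,open(n+'.pkl','wb'))
    x0,y0=max(0,u-w//2),max(0,v-w//2)
    q=cv2.resize(cv2.cvtColor(im['pixels'][y0:y0+w,x0:x0+w],cv2.COLOR_RGB2BGR),None,fx=s,fy=s,interpolation=cv2.INTER_CUBIC)
    for k in range(0,w,10):
        cv2.putText(q,str(x0+k),(k*s,10),0,.35,(0,0,255),1);cv2.putText(q,str(y0+k),(0,k*s+10),0,.35,(255,0,0),1)
        cv2.line(q,(k*s,0),(k*s,6),(0,0,255),1);cv2.line(q,(0,k*s),(6,k*s),(255,0,0),1)
    for m in marks:
        p=(proj(im,m)[0]-[x0,y0]+.5)*s; cv2.circle(q,(int(p[0]),int(p[1])),3,(0,0,255),1)
    cv2.imwrite(f'pics/{n}.png',q); return im
if __name__=='__main__': go(sys.argv[2],sys.argv[1],*map(int,sys.argv[3:7]))
E
python3 snap.py g1 scene 350 215 80 7; python3 -c "
from h import arm;s=arm.read_state();print(s['position'],s['contact_force'],s['clock'])"
```

```text
[458.55436172 -55.78807565 240.95844318] [ 0.3556093  -0.45809633 -0.02289781] 2.8
```

View pics/g1.png

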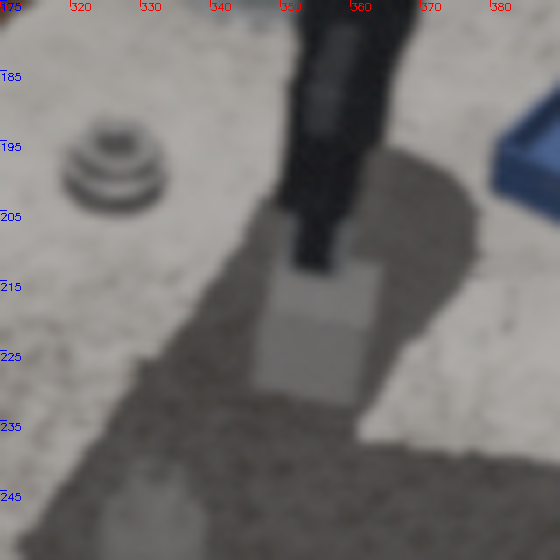

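Emit:
play_rows --moves '[[[0,0,-0.12],0,-0.6],[[0,0,-0.208],0,-0.6],[[0,0,-0.208],0,-0.6],[[0,0,-0.208],0,0.4],[[0,0,-0.208],0,0.4],[[0,0,-0.208],0,0.4],[[0,0,-0.208],0,0.4],[[0,0,-0.208],0,0.4]]'

```text
clock: 3.8
position: [459.3, -55.8, 180.3]
ee_rot: [-0.211, 0.977, -0.0, 0.003]
contact_force: [-1.4, -1.4, 6.6]
gripper_width: 38.7
```

Emit:
play_rows --moves '[[[0,0,0.1],0,0.4],[[0,0,0.3],0,0.4],[[0,-0.15,0.33],0.35,0.4],[[0,-0.3,0.33],0.7,0.4],[[-0.05,-0.45,0.33],0.768,0.4],[[-0.05,-0.45,0.33],0.768,0.4]]'

```text
clock: 4.55
position: [442.6, -193.1, 279.2]
ee_rot: [-0.4, 0.917, 0.001, 0.002]
contact_force: [-0.1, -0.1, -2.9]
gripper_width: 38.8
```

```bash
python3 -c "
from h import arm;s=arm.read_state();print(s['position'],s['joints'],s['contact_force'],s['clock'],s['gripper_width'])"
```

```text
[ 442.57930503 -193.0529227   279.17997069] [-0.07501457  0.28401753 -0.50320507 -0.00522061 -0.78046159 -0.66956122] [-0.11832965 -0.06788603 -2.90142981] 4.55 38.837876473128574
```

Emit:
play_rows --moves '[[[-0.03,-0.15,0],0.3,0.4],[[-0.07,-0.311,0],0.7,0.4],[[-0.07,-0.311,0],0.773,0.4],[[-0.07,-0.311,0],0.773,0.4]]'

```text
clock: 5.05
position: [421.3, -286.3, 279.1]
ee_rot: [-0.575, 0.818, 0.002, 0.002]
contact_force: [-0.9, 0.4, -2.9]
gripper_width: 38.9
```

Emit:
play_rows --moves '[[[0,0,0],0.35,0.4],[[0,0,-0.1],0.7,0.4],[[0,0,-0.1],0.773,0.4],[[0,0,-0.1],0.773,0.4],[[0,0,-0.1],0.773,0.4]]'

```text
clock: 5.68
position: [421.7, -285.7, 249.5]
ee_rot: [0.728, -0.686, -0.002, -0.002]
contact_force: [0.1, -0.1, -2.9]
gripper_width: 39.0
```

```bash
python3 snap.py g2 scene 410 180 90 6;python3 snap.py g3 top 415 260 90 6; python3 -c "
from h import arm;s=arm.read_state();print(s['position'],s['joints'],s['contact_force'],s['clock'],s['gripper_width'])"
```

```text
[ 421.53624099 -285.96177021  249.52309314] [-0.27821096  0.36662069 -0.47081846 -0.00718896 -0.73432388  0.34274515] [-0.05340262  0.28120641 -2.96025258] 5.775 38.84080945419497
```

View pics/g2.png

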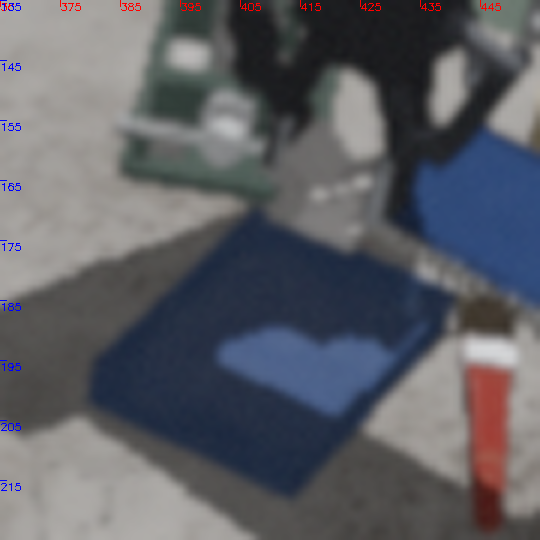

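View pics/g3.png

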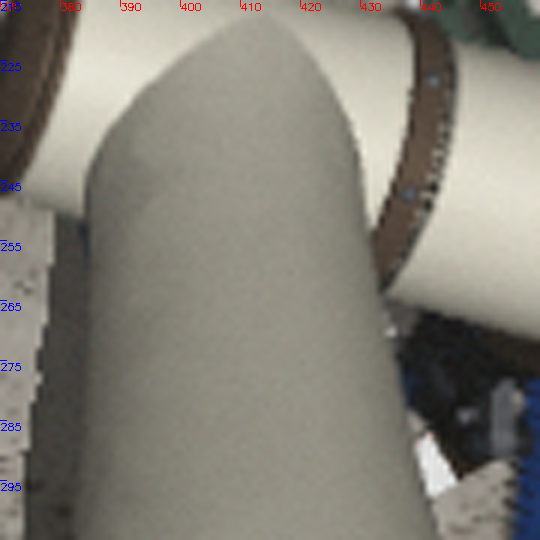

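Emit:
play_rows --moves '[[[0,0,-0.1],0,0.4],[[0,0,-0.18],0,0.4],[[0,0,-0.215],0,0.4],[[0,0,-0.223],0,0.4],[[0,0,-0.223],0,0.4]]'

```text
clock: 6.4
position: [422.0, -286.1, 183.4]
ee_rot: [0.728, -0.686, -0.001, -0.002]
contact_force: [-0.4, 0.3, -3.5]
gripper_width: 39.4
```

Emit:
play_rows --moves '[[[0,0,-0.006],0,0.4],[[0,0,-0.006],0,0.4],[[0,0,-0.006],0,-0.18],[[0,0,-0.006],0,-0.18],[[0,0,-0.006],0,-0.18]]'

```text
clock: 7.02
position: [422.1, -286.2, 181.6]
ee_rot: [0.728, -0.686, -0.0, -0.002]
contact_force: [0.1, 1.1, 0.0]
gripper_width: 50.5
```

Emit:
play_rows --moves '[[[0,0,0.2],0,-0.2],[[0,0,0.37],0,-0.5],[[0.1,0.2,0.37],-0.3,-0.5],[[0.2,0.4,0.37],-0.6,-0.5],[[0.3,0.6,0.37],-0.9,-0.5],[[0.3,0.6,0.37],-0.9,-0.5]]'

```text
clock: 7.78
position: [513.4, -103.5, 292.7]
ee_rot: [-0.549, 0.836, -0.0, 0.003]
contact_force: [0.2, -0.4, -0.4]
gripper_width: 63.7
```

Emit:
play_rows --moves '[[[0.16,0.567,0],-0.35,-0.6],[[0.16,0.567,0],-0.7,-0.6],[[0.16,0.567,0],-0.9,-0.6],[[0.16,0.567,0],-0.9,-0.6]]'

```text
clock: 8.28
position: [562.3, 69.7, 292.4]
ee_rot: [-0.341, 0.94, -0.001, 0.003]
contact_force: [-1.0, -1.0, -0.2]
gripper_width: 68.4
```

Emit:
play_rows --moves '[[[0,0,-0.05],-0.35,-0.6],[[0,0,-0.1],-0.7,-0.6],[[0,0,-0.17],-0.9,-0.6],[[0,0,-0.17],-0.9,-0.6],[[0,0,-0.17],-0.9,-0.6]]'

```text
clock: 8.9
position: [562.5, 69.1, 242.0]
ee_rot: [-0.113, 0.994, -0.002, 0.003]
contact_force: [0.3, 0.0, 0.1]
gripper_width: 68.4
```

```bash
python3 snap.py g4 scene 300 215 90 6;python3 snap.py g5 top 415 260 90 6; python3 -c "
from h import arm;s=arm.read_state();print(s['position'],s['joints'],s['contact_force'],s['clock'],s['gripper_width'])"
```

```text
[562.63014555  69.43559467 242.39976445] [ 0.40974624  0.45443805 -0.34467176  0.00760834 -0.76575055 -1.76069015] [-0.67308503 -0.54768985 -0.09977433] 9.0 68.67577801980302
```

View pics/g4.png

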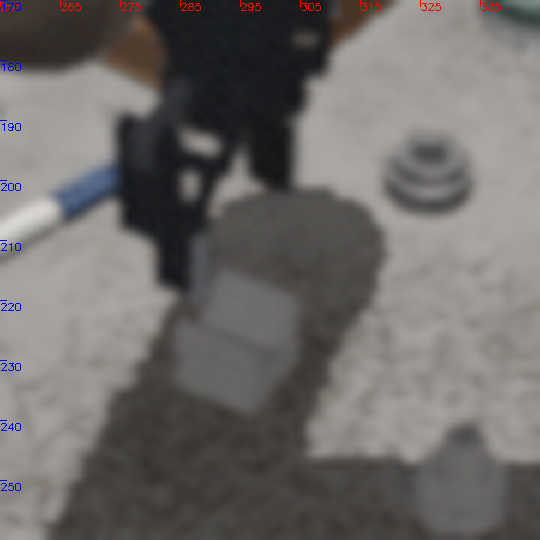

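View pics/g5.png

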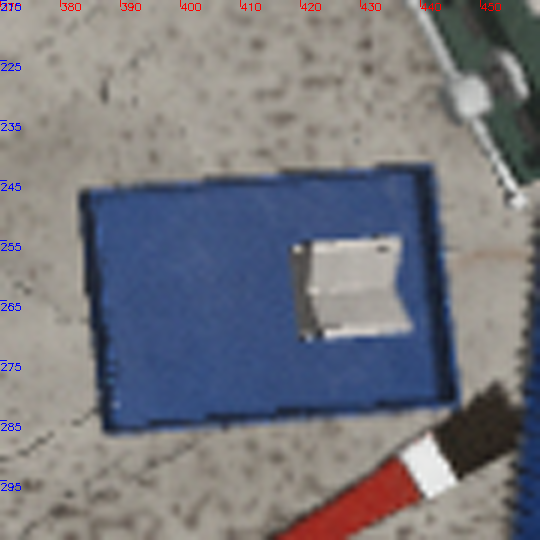

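Emit:
play_rows --moves '[[[-0.009,-0.018,-0.06],-0.02,-0.6],[[-0.009,-0.018,-0.15],-0.02,-0.6],[[-0.009,-0.018,-0.208],-0.02,-0.6],[[-0.009,-0.018,-0.208],-0.02,-0.6],[[-0.009,-0.018,-0.208],-0.02,0.4],[[-0.009,-0.018,-0.208],-0.02,0.4],[[-0.009,-0.018,-0.208],-0.02,0.4],[[-0.009,-0.018,-0.208],-0.02,0.4],[[-0.009,-0.018,-0.208],-0.02,0.4]]'

```text
clock: 10.12
position: [560.6, 64.4, 181.6]
ee_rot: [-0.108, 0.994, -0.001, 0.005]
contact_force: [-1.3, 1.4, 5.3]
gripper_width: 39.3
```

Emit:
play_rows --moves '[[[0,0,0.15],0,0.4],[[0,0,0.33],0,0.4],[[-0.1,-0.2,0.33],0.3,0.4],[[-0.2,-0.4,0.33],0.6,0.4],[[-0.3,-0.6,0.33],0.9,0.4],[[-0.3,-0.6,0.33],0.9,0.4]]'

```text
clock: 10.88
position: [467.7, -118.0, 280.0]
ee_rot: [-0.335, 0.942, 0.001, 0.004]
contact_force: [0.1, 0.3, -2.0]
gripper_width: 38.9
```

Emit:
play_rows --moves '[[[-0.1,-0.2,0],0.35,0.4],[[-0.178,-0.33,0],0.7,0.4],[[-0.178,-0.33,0],0.9,0.4],[[-0.178,-0.33,0],0.9,0.4]]'

```text
clock: 11.38
position: [414.0, -217.3, 279.8]
ee_rot: [-0.544, 0.839, 0.002, 0.004]
contact_force: [0.6, 0.1, -3.7]
gripper_width: 39.0
```

Emit:
play_rows --moves '[[[0,0,0],0.35,0.4],[[0,0,-0.1],0.7,0.4],[[0,0,-0.17],0.9,0.4],[[0,0,-0.17],0.9,0.4],[[0,0,-0.17],0.9,0.4]]'

```text
clock: 12.0
position: [414.9, -217.0, 229.4]
ee_rot: [0.725, -0.689, -0.002, -0.003]
contact_force: [-0.3, 0.2, -2.4]
gripper_width: 38.7
```

Emit:
play_rows --moves '[[[0.007,0.008,-0.08],0,0.4],[[0.007,0.008,-0.14],0,0.4],[[0.007,0.008,-0.155],0,0.4],[[0.007,0.008,-0.158],0,0.4],[[0.007,0.008,-0.158],0,0.4]]'

```text
clock: 12.62
position: [417.0, -214.3, 184.1]
ee_rot: [0.724, -0.689, -0.002, -0.003]
contact_force: [-3.0, 3.7, 7.6]
gripper_width: 39.2
```

Emit:
play_rows --moves '[[[0,0,0],0,-0.18],[[0,0,0],0,-0.18],[[0,0,0],0,-0.18],[[0,0,0.2],0,-0.18],[[0,0,0.37],0,-0.5],[[0.1,0.15,0.37],-0.3,-0.5],[[0.2,0.3,0.37],-0.6,-0.5],[[0.3,0.4,0.37],-0.9,-0.5],[[0.3,0.4,0.37],-0.9,-0.5]]'

```text
clock: 13.75
position: [508.9, -92.5, 295.0]
ee_rot: [-0.545, 0.839, 0.001, 0.004]
contact_force: [-1.0, -0.5, 0.4]
gripper_width: 63.9
```

```bash
python3 snap.py g6 top 415 260 90 6; python3 -c "
from h import arm;s=arm.read_state();print(s['position'],s['joints'],s['contact_force'],s['clock'],s['gripper_width'])"
```

```text
[507.60254685 -93.43086908 294.71629318] [ 0.13148956  0.3130476  -0.40727885 -0.0066671  -0.84495768 -0.54648689] [-0.91894939  0.39311743  0.06715253] 13.8 64.39763655179408
```

View pics/g6.png

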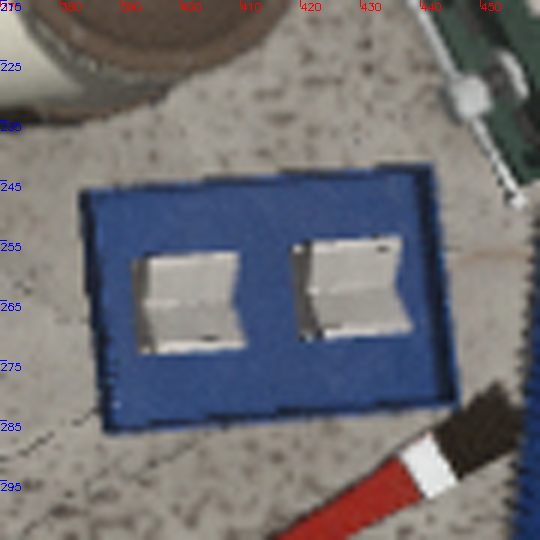

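Emit:
play_rows --moves '[[[0.215,0.048,-0.05],0,-0.5],[[0.215,0.048,-0.1],0,-0.5],[[0.215,0.048,-0.2],0,-0.5],[[0.215,0.048,-0.3],0,-0.5],[[0.215,0.048,-0.39],0,-0.5],[[0.215,0.048,-0.392],0,-0.5],[[0.215,0.048,-0.392],0,0.4],[[0.215,0.048,-0.392],0,0.4],[[0.215,0.048,-0.392],0,0.4],[[0.215,0.048,-0.392],0,0.4],[[0.215,0.048,-0.392],0,0.4]]'

```text
clock: 15.18
position: [572.6, -79.2, 179.0]
ee_rot: [-0.545, 0.839, 0.0, 0.005]
contact_force: [-0.8, -1.9, 6.3]
gripper_width: 37.1
```

Emit:
play_rows --moves '[[[0,0,0.12],0,0.4],[[0,0,0.3],0,0.4],[[-0.05,0.15,0.35],0,0.4],[[-0.1,0.35,0.35],0,0.4],[[-0.2,0.55,0.35],0,0.4],[[-0.3,0.75,0.35],0,0.4],[[-0.35,0.9,0.35],0,0.4],[[-0.4,0.95,0.35],0,0.4],[[-0.4,0.95,0.35],0,0.4]]'

```text
clock: 16.3
position: [451.5, 206.7, 284.1]
ee_rot: [-0.546, 0.838, 0.0, 0.005]
contact_force: [0.6, 0.0, -1.5]
gripper_width: 37.1
```

```bash
python3 snap.py g7 scene 270 260 100 6; python3 -c "
from h import arm;s=arm.read_state();print(s['position'],s['joints'],s['contact_force'],s['clock'],s['gripper_width'])"
```

```text
[452.11146515 206.02165029 284.10816134] [ 0.75530301  0.29683451 -0.46964208  0.0014636  -0.79502063 -1.17361804] [-0.87383477 -0.21709691 -1.05466222] 16.35 36.77750941416688
```

View pics/g7.png

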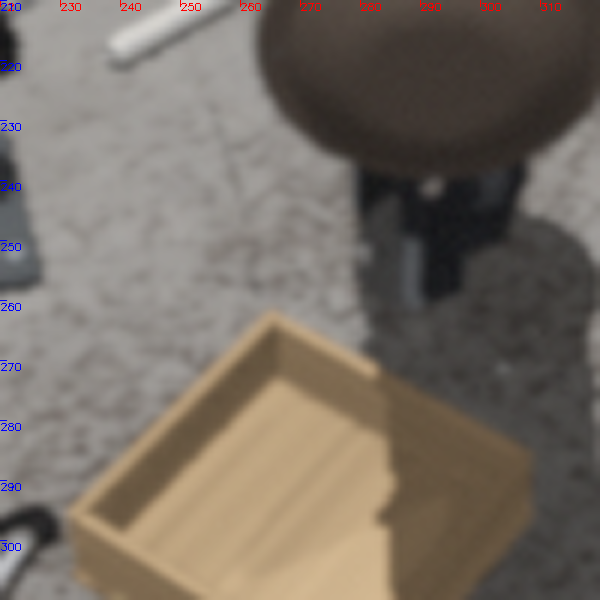

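Emit:
play_rows --moves '[[[0,0.19,0],0,0.4],[[0,0.19,-0.1],0,0.4],[[0,0.19,-0.2],0,0.4],[[0,0.19,-0.3],0,0.4],[[0,0.19,-0.327],0,0.4],[[0,0.19,-0.331],0,0.4],[[0,0.19,-0.331],0,0.4]]'

```text
clock: 17.23
position: [452.7, 263.1, 185.8]
ee_rot: [-0.545, 0.838, 0.001, 0.006]
contact_force: [0.0, 0.1, -1.4]
gripper_width: 37.0
```

Emit:
play_rows --moves '[[[0,0,-0.006],0,0.4],[[0,0,-0.008],0,0.4],[[0,0,-0.008],0,0.4]]'

```text
clock: 17.6
position: [452.8, 263.3, 184.1]
ee_rot: [-0.545, 0.838, 0.001, 0.006]
contact_force: [-0.5, -0.2, 2.6]
gripper_width: 37.1
```

Emit:
play_rows --moves '[[[0,0,0],0,-0.18],[[0,0,0],0,-0.18],[[0,0,0],0,-0.18],[[0,0,0.2],0,-0.18],[[0,0,0.35],0,-0.1],[[0,-0.2,0.35],-0.3,-0.1],[[0,-0.4,0.35],-0.6,-0.1],[[-0.03,-0.6,0.35],-0.97,-0.1],[[-0.03,-0.67,0.35],-0.97,-0.1],[[-0.03,-0.67,0.35],-0.97,-0.1]]'

```text
clock: 18.85
position: [443.5, 61.0, 289.1]
ee_rot: [-0.316, 0.949, -0.001, 0.006]
contact_force: [0.3, 0.2, 0.2]
gripper_width: 46.8
```

Emit:
play_rows --moves '[[[0,0,-0.05],-0.35,-0.1],[[0,0,-0.1],-0.7,-0.1],[[0,0,-0.15],-0.97,-0.1],[[0,0,-0.15],-0.97,-0.1]]'

```text
clock: 19.35
position: [443.5, 61.8, 243.3]
ee_rot: [-0.069, 0.998, -0.003, 0.005]
contact_force: [-0.3, -0.3, 0.1]
gripper_width: 47.1
```

```bash
python3 snap.py g8 scene 332 240 70 8;python3 snap.py g9 top 212 255 90 6; python3 -c "
from h import arm;s=arm.read_state();print(s['position'],s['joints'],s['contact_force'],s['clock'],s['gripper_width'])"
```

```text
[443.93284831  61.77091076 244.4044253 ] [ 0.50569023  0.28601123 -0.63348668  0.01649389 -0.64235718 -1.95108157] [ 0.56645427  0.33535407 -0.15291567] 19.45 46.75344375747852
```

View pics/g8.png

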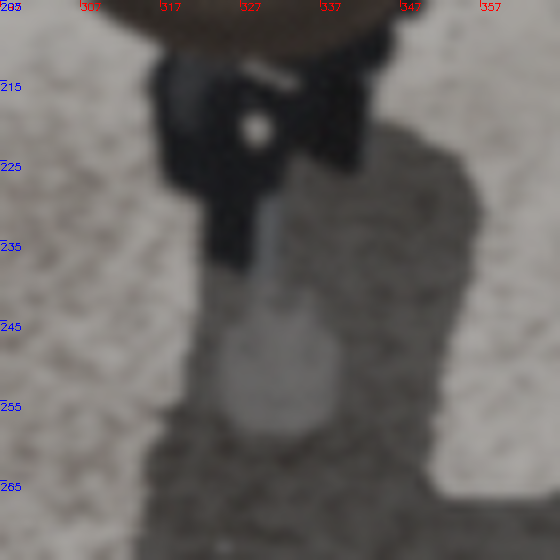

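View pics/g9.png

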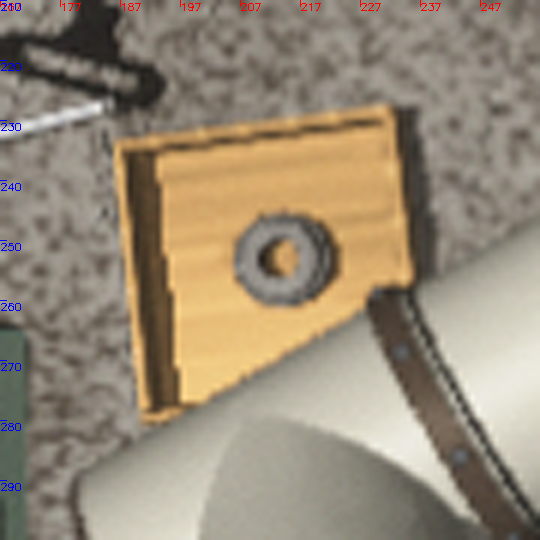

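Emit:
play_rows --moves '[[[-0.004,-0.003,-0.08],0,-0.1],[[-0.004,-0.003,-0.15],0,-0.1],[[-0.004,-0.003,-0.156],0,-0.1],[[-0.004,-0.003,-0.156],0,-0.1],[[-0.004,-0.003,-0.156],0,1],[[-0.004,-0.003,-0.156],0,1],[[-0.004,-0.003,-0.156],0,1],[[-0.004,-0.003,-0.156],0,1],[[-0.004,-0.003,-0.156],0,1],[[-0.004,-0.003,-0.156],0,1]]'

```text
clock: 20.7
position: [443.1, 61.2, 198.8]
ee_rot: [-0.07, 0.998, -0.002, 0.007]
contact_force: [-1.7, 0.7, 5.4]
gripper_width: 16.0
```

Emit:
play_rows --moves '[[[0,0,0.12],0,1],[[0,0,0.28],0,1],[[0.1,0.15,0.28],0,1],[[0.2,0.35,0.28],0,1],[[0.28,0.55,0.28],0,1],[[0.325,0.713,0.28],0,1],[[0.325,0.713,0.28],0,1],[[0.325,0.713,0.28],0,1]]'

```text
clock: 21.7
position: [540.0, 274.7, 281.9]
ee_rot: [-0.07, 0.998, -0.003, 0.006]
contact_force: [-0.2, -0.5, -2.6]
gripper_width: 15.9
```

```bash
python3 snap.py h1 scene 270 230 100 8;python3 snap.py h2 top 212 215 90 6; python3 -c "
from h import arm;s=arm.read_state();print(s['position'],s['joints'],s['contact_force'],s['clock'],s['gripper_width'])"
```

```text
[540.10391275 273.87756853 282.5312483 ] [ 0.73889229  0.45975854 -0.21036385  0.01557471 -0.89343229 -2.18114699] [ 0.84308677 -0.41498273 -1.75614453] 21.8 15.627341000419486
```

View pics/h1.png

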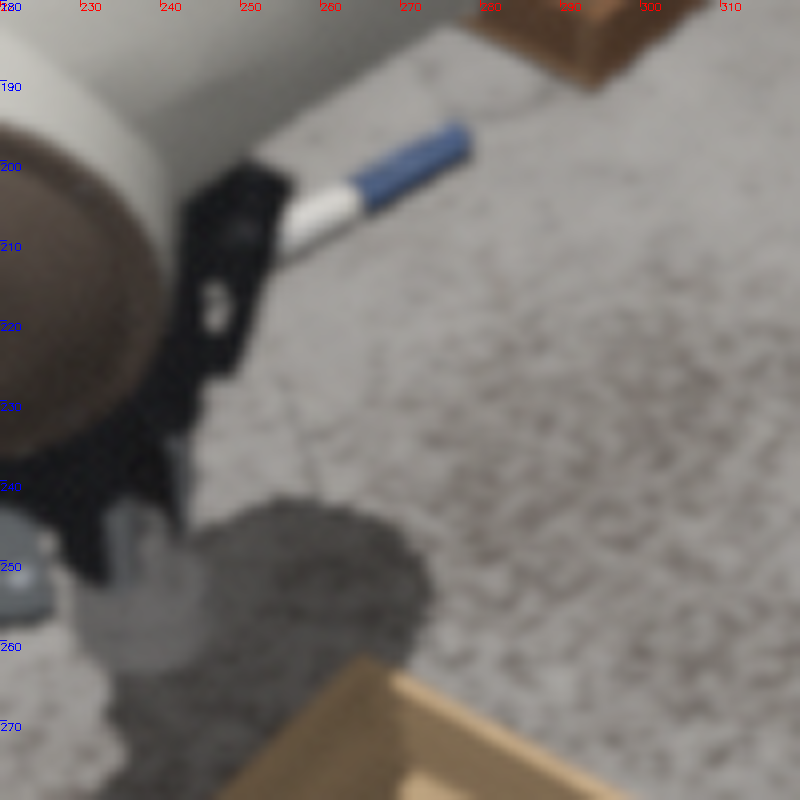

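View pics/h2.png

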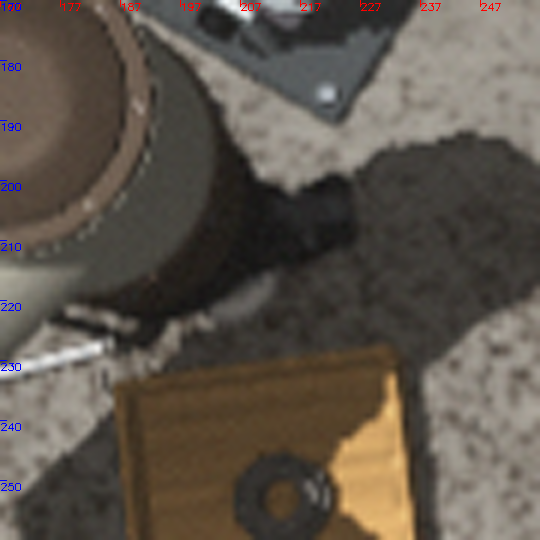

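Emit:
play_rows --moves '[[[0,0,-0.08],0,1],[[0,0,-0.15],0,1],[[0,0,-0.166],0,1],[[0,0,-0.166],0,1],[[-0.02,-0.003,-0.166],0,1],[[-0.02,-0.003,-0.166],0,1]]'

```text
clock: 22.55
position: [533.7, 272.9, 233.6]
ee_rot: [-0.069, 0.998, -0.002, 0.007]
contact_force: [0.2, -0.2, -2.2]
gripper_width: 16.3
```

Emit:
play_rows --moves '[[[-0.007,-0.001,0],0,1],[[-0.007,-0.001,0],0,1]]'

```text
clock: 22.8
position: [531.5, 272.7, 233.9]
ee_rot: [-0.069, 0.998, -0.002, 0.007]
contact_force: [-0.2, -0.6, -2.2]
gripper_width: 15.8
```

Emit:
play_rows --moves '[[[-0.005,-0.001,0],0,1],[[-0.005,-0.001,0],0,1]]'

```text
clock: 23.05
position: [529.9, 272.4, 233.9]
ee_rot: [-0.069, 0.998, -0.002, 0.007]
contact_force: [-0.8, -0.3, -2.7]
gripper_width: 15.9
```

Emit:
play_rows --moves '[[[-0.005,-0.001,0],0,1],[[-0.005,-0.001,0],0,1]]'

```text
clock: 23.3
position: [528.8, 272.2, 234.2]
ee_rot: [-0.069, 0.998, -0.002, 0.008]
contact_force: [1.6, 0.8, -0.9]
gripper_width: 16.0
```

Emit:
play_rows --moves '[[[-0.005,-0.001,0],0,1],[[-0.005,-0.001,0],0,1]]'

```text
clock: 23.55
position: [527.7, 272.1, 234.6]
ee_rot: [-0.07, 0.998, -0.001, 0.009]
contact_force: [3.7, -1.0, -1.6]
gripper_width: 15.9
```

Emit:
play_rows --moves '[[[-0.01,-0.001,-0.002],0,1],[[-0.02,-0.003,-0.003],0,1],[[-0.028,-0.004,-0.003],0,1],[[-0.028,-0.004,-0.003],0,1]]'

```text
clock: 24.05
position: [522.2, 271.6, 236.6]
ee_rot: [-0.071, 0.997, 0.0, 0.014]
contact_force: [10.7, -3.1, 2.1]
gripper_width: 15.8
```

```bash
python3 snap.py h3 scene 245 255 70 9; python3 snap.py h4 top 217 215 70 8; python3 -c "
from h import arm;s=arm.read_state();print(s['position'],s['wrist_torque'],s['contact_force'],s['clock'],s['gripper_width'])"
```

```text
[522.20067748 271.60429956 236.47745302] [-1.02715269 -3.35214019  0.04414691] [11.08632937 -3.52596711  2.61810391] 24.15 15.699037579202997
```

View pics/h3.png

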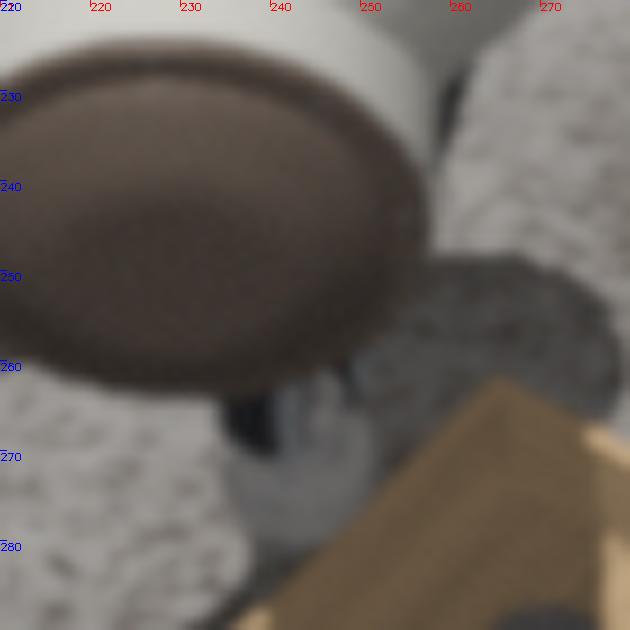

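View pics/h4.png

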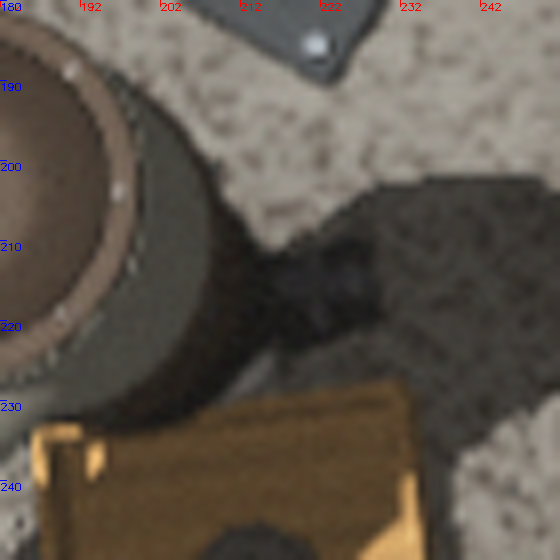

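Emit:
play_rows --moves '[[[-0.01,-0.001,-0.008],0,1],[[-0.02,-0.003,-0.012],0,1],[[-0.028,-0.004,-0.012],0,1],[[-0.028,-0.004,-0.012],0,1]]'

```text
clock: 24.65
position: [517.7, 271.4, 237.1]
ee_rot: [-0.072, 0.997, 0.003, 0.021]
contact_force: [13.4, -4.8, 6.5]
gripper_width: 15.5
```

```bash
python3 -c "
from h import arm;s=arm.read_state();print(s['position'],s['ee_rot'],s['wrist_torque'],s['contact_force'],s['clock'],s['gripper_width'])"
```

```text
[517.70124074 271.42392987 237.11703212] [-0.0723455   0.99716285  0.00279351  0.02060504] [-1.55437145 -4.08675081 -0.0140746 ] [13.38415221 -4.76898096  6.48202682] 24.65 15.534503786175424
```

Emit:
play_rows --moves '[[[0.03,0.004,0.0],0,1],[[0.06,0.008,0.05],0,1],[[0.075,0.008,0.153],0,1],[[0.075,0.008,0.153],0,1],[[0.075,0.008,0.153],0,1]]'

```text
clock: 25.28
position: [539.2, 273.4, 281.5]
ee_rot: [-0.072, 0.997, 0.002, 0.019]
contact_force: [-0.8, 0.4, -2.5]
gripper_width: 16.1
```

```bash
python3 snap.py h5 scene 245 240 60 10;  python3 -c "
from h import arm;s=arm.read_state();print(s['position'],s['ee_rot'],s['contact_force'],s['clock'],s['gripper_width'])"
```

```text
[539.23981912 273.42525496 281.20211233] [-0.07212774  0.99721893  0.00188248  0.01866678] [-0.11518717  1.03422092 -3.16586697] 25.325 16.119433221577687
```

View pics/h5.png

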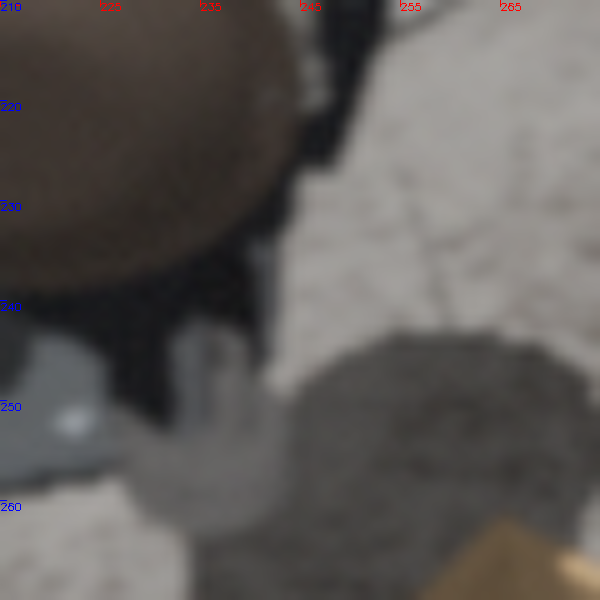

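```bash
cat > ov.py <<'E'
from h import *
import pickle,sys
from scipy.spatial.transform import Rotation as Ro
def anvil(pos,q,th,lead,hp=32.,L=198.8,off=0.):
    """pos,q TCP; th deg extra tilt about jaw axis; lead: world dir of lean"""
    Rt=Ro.from_quat(q).as_matrix(); z=-Rt[:,2]  # up
    y=Rt[:,1]; l=np.cross(y,z); 
    if l@lead<0: l=-l
    P=pos-z*(L-hp)+l*off
    t=np.radians(th); a=z*np.cos(t)+l*np.sin(t); b=l*np.cos(t)-z*np.sin(t)
    c=P-a*hp; out=[]
    for r,h in ((19.5,0),(19.5,18),(10.5,18),(10.5,38)):
        out.append(np.array([c+a*h+r*(b*np.cos(f)+y*np.sin(f)) for f in np.linspace(0,2*np.pi,40)]))
    return out,c,a
def draw(pkl,n,u,v,w,s,sets):
    im=pickle.load(open(pkl,'rb')); x0,y0=u-w//2,v-w//2; tiles=[]
    for rings in sets:
        q=cv2.resize(cv2.cvtColor(im['pixels'][y0:y0+w,x0:x0+w],cv2.COLOR_RGB2BGR),None,fx=s,fy=s,interpolation=cv2.INTER_CUBIC)
        q=cv2.convertScaleAbs(q,alpha=1.7)
        for k,r in enumerate(rings):
            p=((proj(im,r)-[x0,y0]+.5)*s).astype(np.int32); cv2.polylines(q,[p.reshape(-1,1,2)],True,[(0,0,255),(0,255,0),(255,255,0),(255,0,0)][k],1,cv2.LINE_AA)
        tiles.append(q)
    cv2.imwrite(f'pics/{n}.png',np.vstack([np.hstack(tiles[:2]),np.hstack(tiles[2:4])]))
E
python3 - <<'E'
from ov import *
s=arm.read_state(); lead=np.array([-.991,-.134,0])
sets=[anvil(s['position'],s['ee_rot'],t,lead)[0] for t in (0,10,20,30)]
draw('h5.pkl','h5o',238,248,36,10,sets)
E
```

```text
(no output)
```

View pics/h5o.png

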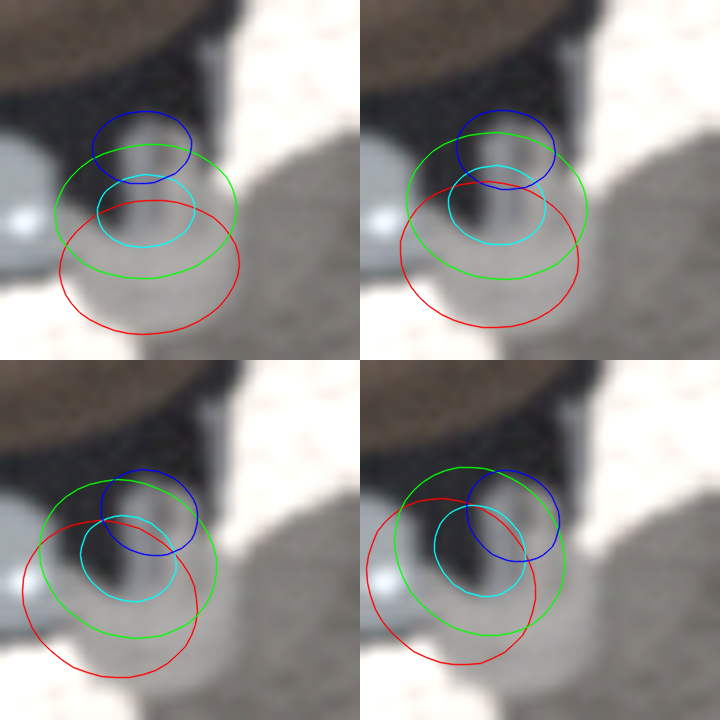

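Emit:
play_rows --moves '[[[0.0,0,0.3],0,1],[[0.1,-0.1,0.6],0,1],[[0.2,-0.3,0.9],0,1],[[0.2,-0.3,1],0,1],[[0.2,-0.3,1],0,1],[[0.2,-0.3,1],0,1],[[0.2,-0.3,1],0,1]]'

```text
clock: 26.2
position: [599.3, 183.6, 579.4]
ee_rot: [-0.072, 0.997, 0.002, 0.017]
contact_force: [-0.1, 0.7, -3.2]
gripper_width: 16.0
```

Emit:
play_rows --moves '[[[0.1,0,0.2],0,1],[[0.2,0,0.4],0,1],[[0.3,0,0.6],0,1],[[0.3,0,0.7],0,1],[[0.3,0,0.7],0,1],[[0.3,0,0.7],0,1]]'

```text
clock: 26.95
position: [664.9, 178.5, 763.1]
ee_rot: [-0.073, 0.997, 0.003, 0.026]
contact_force: [-0.3, -0.4, -1.6]
gripper_width: 15.6
```

```bash
python3 -c "
from h import arm;s=arm.read_state();print(s['position'],s['ee_rot'],s['joints'],s['contact_force'],s['clock'],s['gripper_width'])"
```

```text
[664.87759948 178.50922184 763.1229526 ] [-0.07262242  0.99701948  0.00275063  0.02589553] [ 0.49955687  0.67167517  1.40377635  0.0211732  -2.25335605 -1.91116798] [-0.29433566 -0.35305213 -1.55891931] 26.95 15.642135103270952
```

Emit:
play_rows --moves '[[[0.6,0.1,0],0,1],[[0.6,0.1,0],0,1],[[0.6,0.1,0],0,1]]'

```text
clock: 27.32
position: [732.5, 184.6, 698.6]
ee_rot: [-0.073, 0.996, 0.004, 0.041]
contact_force: [-0.8, 0.5, -1.8]
gripper_width: 16.0
```

```bash
python3 -c "
from h import arm;s=arm.read_state();print(s['position'],s['ee_rot'],s['joints'],s['contact_force'],s['clock'],s['gripper_width'])"
```

```text
[732.47703461 184.6049633  698.59370837] [-0.07305608  0.99646406  0.00417815  0.04128839] [ 0.4639545   0.7654954   1.40273567  0.02794044 -2.12828882 -1.87265329] [-0.8229893   0.46475424 -1.8443379 ] 27.325 15.96879688483082
```

Emit:
play_rows --moves '[[[-0.2,-0.05,1],0,1],[[-0.2,-0.05,1],0,1],[[-0.2,-0.05,1],0,1]]'

```text
clock: 27.7
position: [630.0, 159.2, 805.2]
ee_rot: [-0.073, 0.996, 0.006, 0.056]
contact_force: [-0.0, -0.4, -2.2]
gripper_width: 16.0
```

```bash
python3 -c "
from h import arm;s=arm.read_state();print(s['position'],s['ee_rot'],s['joints'],s['contact_force'],s['clock'],s['gripper_width'])
from m import *
print(atz(T,279,110,0),atz(T,279,110,400),atz(T,279,20,400))"; python3 snap.py k1 scene 280 210 400 2
```

```text
[630.00843251 159.17275631 805.17676856] [-0.07287484  0.99572868  0.005761    0.05639564] [ 0.50286235  0.61329177  1.40741072  0.04715022 -2.25693114 -1.89569743] [-0.01061471 -0.42844497 -2.17284876] 27.7 15.982591917679398
[842.99973781  90.70413097   0.        ] [689.76949228  90.39485841 400.        ] [870.10424926  88.81013203 400.        ]
```

View pics/k1.png

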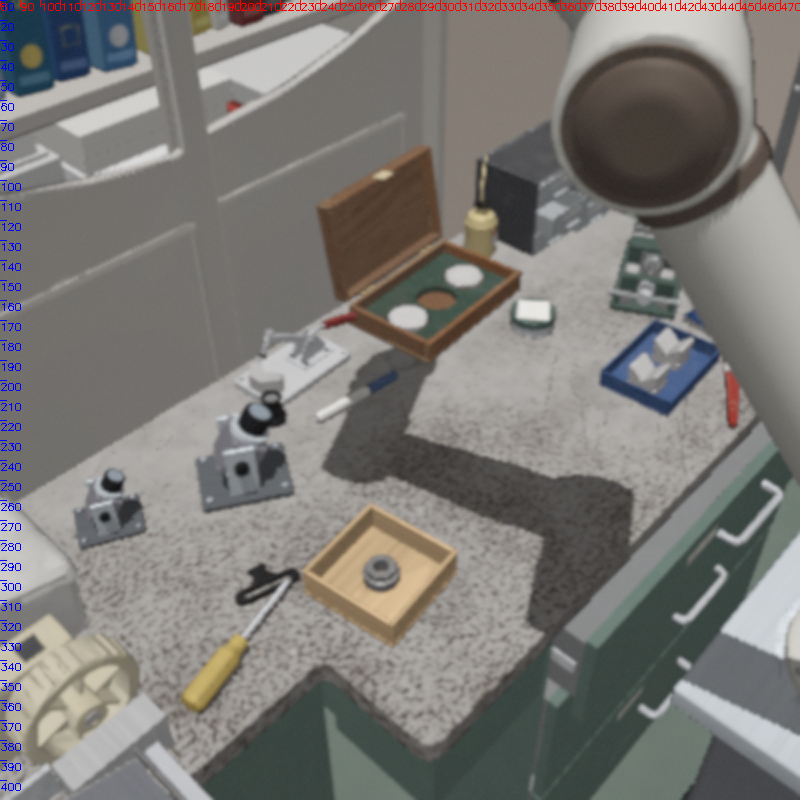

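Emit:
play_rows --moves '[[[0.7,0.18,1],0,1],[[0.7,0.18,1],0,1]]'

```text
clock: 28.0
position: [622.8, 158.9, 815.8]
ee_rot: [-0.072, 0.994, 0.007, 0.076]
contact_force: [-0.0, 0.5, -2.6]
gripper_width: 16.0
```

Emit:
play_rows --moves '[[[0.6,0.15,1],0,1],[[0.6,0.15,1],0,1],[[0.6,0.15,1],0,1],[[0.6,0.15,1],0,1]]'

```text
clock: 28.5
position: [601.4, 155.0, 837.0]
ee_rot: [-0.072, 0.993, 0.009, 0.093]
contact_force: [0.1, 0.0, -1.4]
gripper_width: 15.7
```

Emit:
play_rows --moves '[[[1,0.25,1],0,1]]'

```text
clock: 28.62
position: [607.6, 156.7, 836.7]
ee_rot: [-0.072, 0.991, 0.01, 0.111]
contact_force: [0.5, -0.5, -2.0]
gripper_width: 15.7
```

Emit:
play_rows --moves '[[[1,0.25,1],0,1]]'

```text
clock: 28.75
position: [615.6, 159.5, 834.7]
ee_rot: [-0.072, 0.989, 0.012, 0.129]
contact_force: [-0.7, 0.4, -1.9]
gripper_width: 16.0
```

Emit:
play_rows --moves '[[[1,0.25,1],0,1],[[1,0.25,1],0,1]]'

```text
clock: 29.0
position: [626.2, 163.1, 830.8]
ee_rot: [-0.072, 0.987, 0.013, 0.147]
contact_force: [-0.5, 0.3, -1.1]
gripper_width: 16.0
```

Emit:
play_rows --moves '[[[1,0.25,1],0,1]]'

```text
clock: 29.12
position: [632.5, 164.9, 830.5]
ee_rot: [-0.072, 0.984, 0.014, 0.164]
contact_force: [-0.1, -0.7, -2.0]
gripper_width: 15.4
```

Emit:
play_rows --moves '[[[1,0.25,1],0,1]]'

```text
clock: 29.25
position: [639.0, 166.9, 830.2]
ee_rot: [-0.071, 0.981, 0.016, 0.182]
contact_force: [-0.2, 0.3, -2.6]
gripper_width: 15.9
```

Emit:
play_rows --moves '[[[1,0.25,1],0,1]]'

```text
clock: 29.38
position: [645.5, 168.9, 830.0]
ee_rot: [-0.071, 0.977, 0.017, 0.199]
contact_force: [-1.1, 0.3, -2.6]
gripper_width: 15.9
```

Emit:
play_rows --moves '[[[1,0.25,1],0,1]]'

```text
clock: 29.5
position: [652.1, 170.9, 829.9]
ee_rot: [-0.071, 0.973, 0.018, 0.217]
contact_force: [-0.7, -0.6, -2.0]
gripper_width: 15.7
```

Emit:
play_rows --moves '[[[1,0.25,1],0,1]]'

```text
clock: 29.62
position: [658.8, 172.9, 829.8]
ee_rot: [-0.071, 0.969, 0.02, 0.235]
contact_force: [-0.9, 0.9, -1.8]
gripper_width: 16.0
```

Emit:
play_rows --moves '[[[-0.1,-0.05,-0.3],0.3,1],[[-0.2,-0.17,-0.6],0.6,1],[[-0.2,-0.17,-0.9],0.82,1],[[-0.2,-0.17,-1],0.82,1],[[-0.2,-0.17,-1],0.82,1],[[-0.2,-0.17,-1],0.82,1],[[-0.2,-0.17,-1],0.82,1]]'

```text
clock: 30.5
position: [596.4, 120.8, 519.4]
ee_rot: [-0.275, 0.935, 0.069, 0.214]
contact_force: [0.8, -0.0, -1.9]
gripper_width: 15.5
```

```bash
python3 -c "
from h import arm;s=arm.read_state();print(s['position'],s['ee_rot'],s['joints'],s['contact_force'],s['clock'],s['gripper_width'])"
```

```text
[596.35059532 120.78533467 519.41440274] [-0.27536567  0.93462963  0.069151    0.21414795] [ 0.45109544  0.21647725  0.05274411 -0.07895829 -0.95887507 -1.4182147 ] [ 0.81959884 -0.00217715 -1.86343927] 30.5 15.508800480030397
```

Emit:
play_rows --moves '[[[0,0,-0.2],0.35,1],[[0,0,-0.38],0.7,1],[[0,0,-0.38],0.815,1],[[0,0,-0.38],0.815,1],[[0,0,-0.38],0.815,1]]'

```text
clock: 31.12
position: [597.7, 121.4, 408.5]
ee_rot: [-0.467, 0.855, 0.112, 0.198]
contact_force: [0.1, -0.5, -2.2]
gripper_width: 16.2
```

```bash
python3 snap.py p1 scene 225 185 110 5; python3 snap.py p2 top 240 170 110 5; python3 - <<'E'
from ov import *
s=arm.read_state();print(s['position'],s['ee_rot'],s['joints'],s['clock'])
R_=Ro.from_quat(s['ee_rot']).as_matrix();z=R_[:,2];print('tilt',np.degrees(np.arccos(-z[2])),'head',np.degrees(np.arctan2(z[1],z[0])),'yz',R_[2,1])
o,c,a=anvil(s['position'],s['ee_rot'],0,np.array([-.53,-.85,0])); 
for f in('p1','p2'):
    im=pickle.load(open(f+'.pkl','rb'));print(proj(im,[c,c+38*a,c+10*a]))
E
```

```text
[596.88860425 121.17201574 407.47052105] [-0.4671412   0.85470431  0.11252429  0.19646353] [ 0.39685343  0.3023011  -0.01360748 -0.33412343 -0.90309803 -0.80585643] 31.225
tilt 26.171128176261238 head 58.46082274907357 yz 0.008797568935447447
[[226.18770668 168.38441386]
 [232.57961437 154.2206716 ]
 [227.84675132 164.70888868]]
[[230.65010567 160.01663822]
 [235.66928946 159.84376557]
 [231.93529934 159.97227357]]
```

View pics/p1.png

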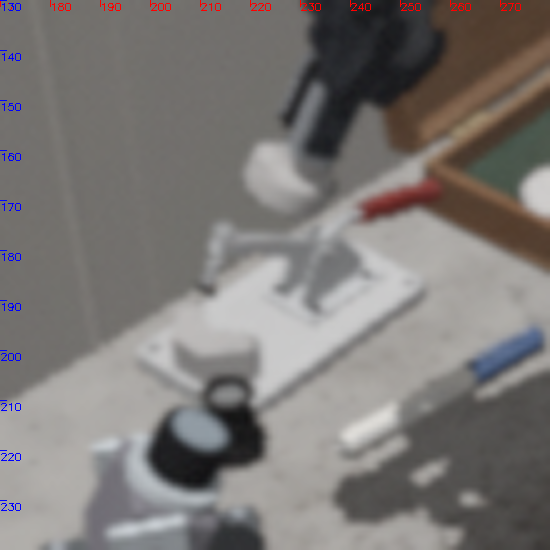

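View pics/p2.png

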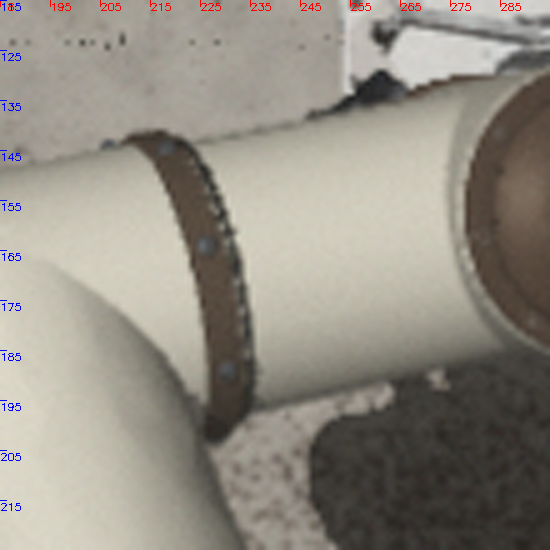

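```bash
python3 - <<'E'
from ov import *
s=arm.read_state()
draw('p1.pkl','p1o',228,162,36,10,[anvil(s['position'],s['ee_rot'],t,np.array([-.53,-.85,0]))[0] for t in(-4,0,6,12)])
E
```

View pics/p1o.png

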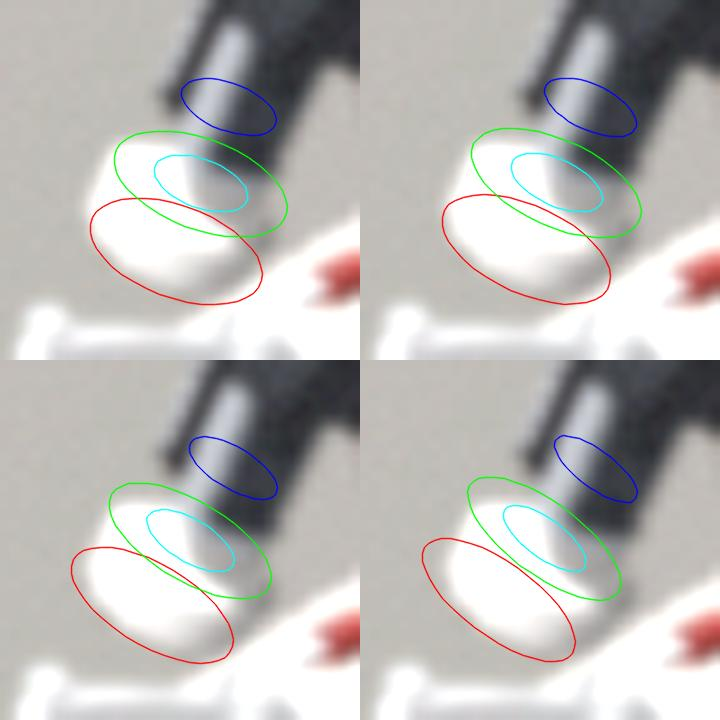

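```bash
sed -i 's/alpha=1.7/alpha=GAIN/; s/^import pickle,sys/import pickle,sys\nGAIN=1.7/' ov.py; python3 - <<'E'
import ov
from ov import *
ov.GAIN=1.0
s=arm.read_state()
draw('p1.pkl','p1o',227,162,28,14,[[]]+[anvil(s['position'],s['ee_rot'],t,np.array([-.53,-.85,0]))[0][:2] for t in(-4,0,5)])
E
```

```text
(no output)
```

View pics/p1o.png

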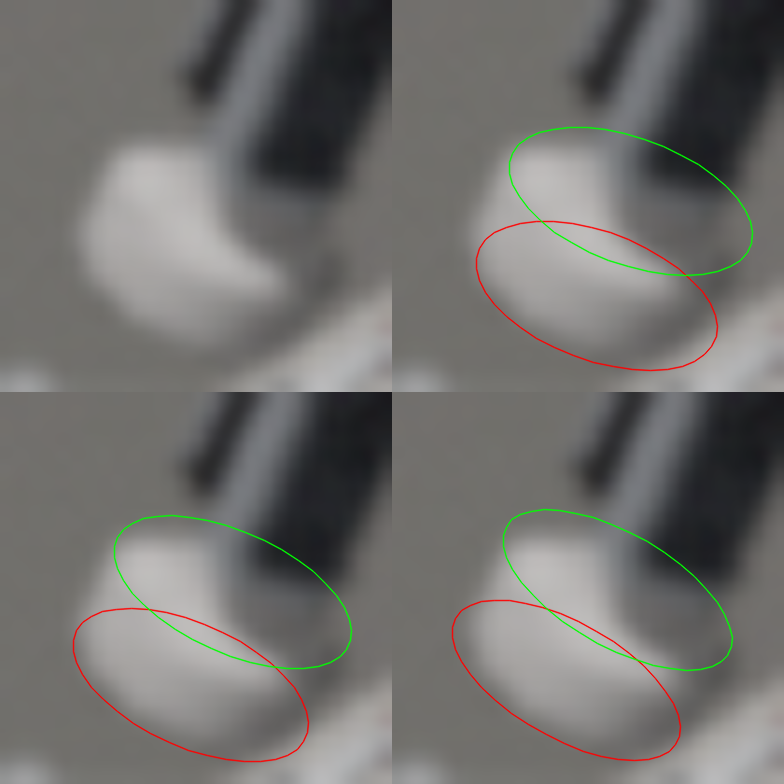

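Emit:
play_rows --moves '[[[0.05,0.05,0.2],-0.35,1],[[0.1,0.1,0.4],-0.7,1],[[0.15,0.12,0.6],-0.82,1],[[0.2,0.15,0.8],-0.82,1],[[0.2,0.15,1],-0.82,1],[[0.2,0.15,1],-0.82,1]]'

```text
clock: 31.98
position: [655.0, 165.2, 715.2]
ee_rot: [-0.274, 0.933, 0.068, 0.223]
contact_force: [0.1, 0.3, -1.9]
gripper_width: 15.7
```

Emit:
play_rows --moves '[[[0,0,0.2],-0.35,1],[[0,0,0.35],-0.7,1],[[0,0,0.4],-0.82,1],[[0,0,0.4],-0.82,1]]'

```text
clock: 32.48
position: [658.8, 168.5, 827.9]
ee_rot: [-0.07, 0.971, 0.018, 0.227]
contact_force: [1.4, 1.1, -3.6]
gripper_width: 15.9
```

Emit:
play_rows --moves '[[[1,0.25,1],0,1]]'

```text
clock: 32.6
position: [660.1, 167.2, 834.0]
ee_rot: [-0.07, 0.966, 0.02, 0.248]
contact_force: [-1.1, -1.2, -1.1]
gripper_width: 15.8
```

Emit:
play_rows --moves '[[[1,0.25,1],0,1]]'

```text
clock: 32.72
position: [666.5, 169.0, 835.5]
ee_rot: [-0.07, 0.96, 0.023, 0.27]
contact_force: [-0.8, 0.3, -2.6]
gripper_width: 16.1
```

```bash
cat > st.py <<'E'
from ov import *
s=arm.read_state();R_=Ro.from_quat(s['ee_rot']).as_matrix();z=R_[:,2]
print(s['position'].round(1),s['joints'].round(2),s['clock'],s['contact_force'].round(1),s['gripper_width']);print('tilt',np.degrees(np.arccos(-z[2])),'head',np.degrees(np.arctan2(z[1],z[0])),'jaw z',R_[2,1],'vel',np.abs(s['joint_vel']).max())
E
python3 st.py
```

```text
[666.5 169.  835.5] [ 0.51  0.62  1.41  0.19 -1.84 -1.84] 32.725 [-0.8  0.3 -2.6] 16.098609984900552
tilt 31.392509656928397 head 9.000698041953004 jaw z 0.006199615152603831 vel 0.38097652246373503
```

Emit:
play_rows --moves '[[[-0.1,-0.05,-0.3],0.3,1],[[-0.22,-0.16,-0.6],0.6,1],[[-0.22,-0.16,-0.9],0.82,1],[[-0.22,-0.16,-1],0.82,1],[[-0.22,-0.16,-1],0.82,1],[[-0.22,-0.16,-1],0.82,1],[[-0.22,-0.16,-1],0.82,1]]'

```text
clock: 33.6
position: [597.6, 119.6, 528.4]
ee_rot: [-0.272, 0.925, 0.08, 0.251]
contact_force: [0.9, 0.1, -2.1]
gripper_width: 15.6
```

Emit:
play_rows --moves '[[[0,0,-0.2],0.35,1],[[0,0,-0.4],0.7,1],[[0,0,-0.45],0.81,1],[[0,0,-0.45],0.81,1],[[0,0,-0.45],0.81,1],[[0,0,-0.45],0.81,1]]'

```text
clock: 34.35
position: [598.3, 120.0, 396.7]
ee_rot: [-0.461, 0.847, 0.13, 0.231]
contact_force: [-0.2, 0.4, -1.8]
gripper_width: 15.7
```

```bash
python3 st.py; python3 snap.py p3 scene 225 185 110 5;  python3 - <<'E'
import ov
from ov import *
ov.GAIN=1.0
s=arm.read_state(); o,c,a=anvil(s['position'],s['ee_rot'],0,np.array([-.53,-.85,0])); print(c,a)
im=pickle.load(open('p3.pkl','rb')); u,v=proj(im,[c+10*a])[0].astype(int); print(u,v)
draw('p3.pkl','p3o',u,v,28,14,[[]]+[anvil(s['position'],s['ee_rot'],t,np.array([-.53,-.85,0]))[0] for t in(-5,0,5)])
E
```

```text
[598.3 120.  396.7] [ 0.38  0.31 -0.02 -0.42 -0.84 -0.73] 34.35 [-0.2  0.4 -1.8] 15.69626703056972
tilt 30.794584747798737 head 57.93172605182078 jaw z 0.006938786118121848 vel 0.027030351147151018
[651.75430961 206.13764227 225.08830389] [-0.2705478  -0.43357619  0.85954382]
222 166
```

View pics/p3.png

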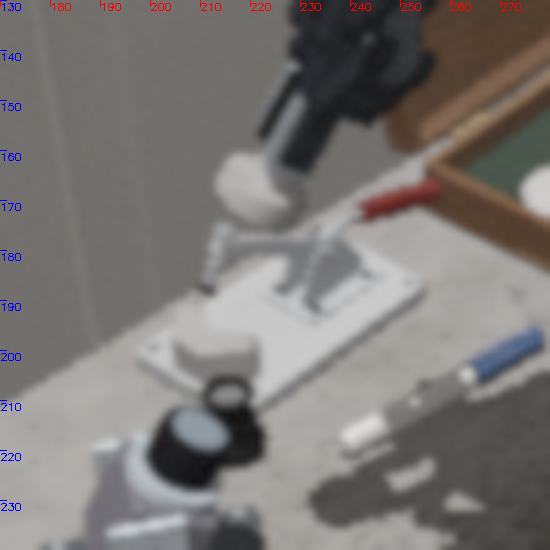

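View pics/p3o.png

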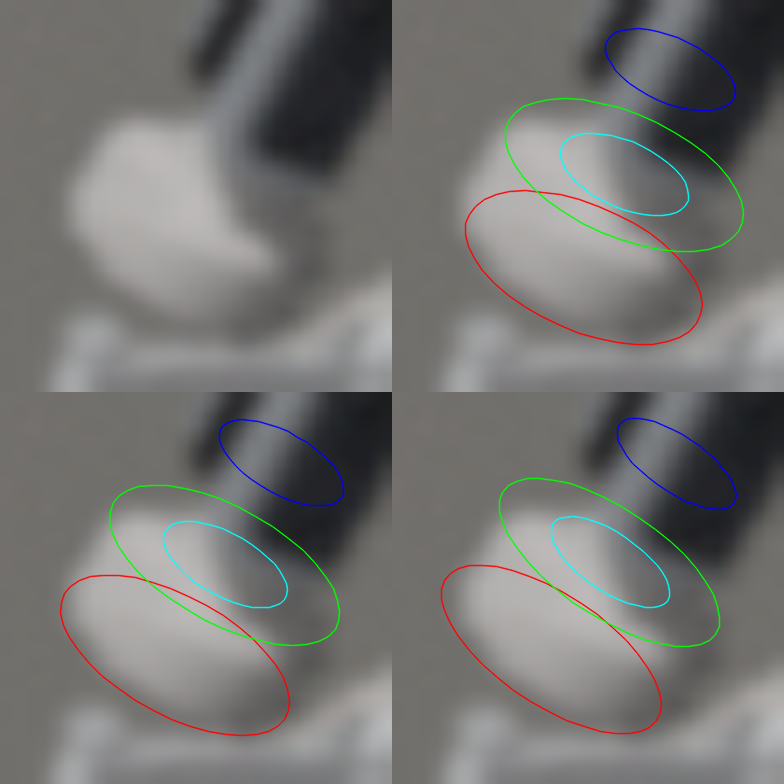

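```bash
cat > fit.py <<'E'
from ov import *
from scipy.optimize import least_squares
from scipy.ndimage import map_coordinates
def fit(f,pos,q,angs,verbose=1,roll=True):
    im=pickle.load(open(f,'rb')); g=cv2.cvtColor(im['pixels'],cv2.COLOR_RGB2GRAY).astype(float)
    lead=np.array([-.53,-.85,0]); o,c,a=anvil(pos,q,0,lead); C=proj(im,[c+9*a])[0]+[-1,-1]
    rr=np.arange(2,14,.1); pts=[]
    for t in np.radians(angs):
        d=np.array([np.cos(t),np.sin(t)]); p=C+rr[:,None]*d
        I=map_coordinates(g,[p[:,1],p[:,0]],order=3); G=np.gradient(I); 
        G[:20]=0; k=np.argmin(G); pts.append(np.r_[C+rr[k]*d,-G[k]*10])
    pts=np.array(pts); 
    if verbose: print(pts.round(1).tolist())
    w=pts[:,2]>6; P=pts[w,:2]
    def res(x):
        o,_,_=anvil(pos,q,x[0],lead); h=cv2.convexHull(np.vstack([proj(im,o[0]),proj(im,o[1])]).astype(np.float32)+np.float32(x[1:3]))
        return [cv2.pointPolygonTest(h,(float(u),float(v)),True) for u,v in P]
    for th0 in(-8,0,8):
        r=least_squares(res,[th0,0,0],diff_step=1e-3,x_scale=[5,1,1]); print(f,r.x.round(2),'rms',np.sqrt(np.mean(r.fun**2)).round(3),len(P))
    for th in (-10,-6,-3,0,3,6,10):
        r=least_squares(lambda y:res([th,*y]),[0,0],diff_step=1e-3); print(th,r.x.round(2),np.sqrt(np.mean(r.fun**2)).round(3))
E
python3 - <<'E'
from fit import *
s=arm.read_state()
fit('p3.pkl',s['position'],s['ee_rot'],range(95,245,5))
fit('p1.pkl',np.array([597.2,121.2,407.9]),np.array([-0.4671412,0.85470431,0.11252429,0.19646353]),range(95,245,5))
E
```

```text
[[219.8, 177.8, 22.8], [219.5, 173.5, 20.9], [218.9, 173.4, 23.7], [218.3, 173.0, 23.2], [217.7, 172.7, 25.2], [217.2, 172.4, 26.5], [216.6, 172.1, 26.4], [216.1, 171.7, 26.5], [215.5, 171.4, 26.3], [214.9, 171.0, 25.2], [214.6, 170.4, 24.9], [214.3, 169.8, 26.6], [213.9, 169.3, 28.1], [213.5, 168.7, 29.1], [213.1, 168.1, 27.3], [212.7, 167.5, 28.9], [212.6, 166.8, 30.8], [212.6, 166.1, 30.8], [212.7, 165.3, 30.6], [212.9, 164.6, 28.8], [213.3, 164.0, 28.4], [213.7, 163.5, 29.6], [214.0, 162.9, 30.7], [214.3, 162.3, 32.2], [214.7, 161.7, 33.1], [215.1, 161.2, 32.4], [215.6, 160.8, 33.2], [216.2, 160.5, 34.1], [216.8, 160.2, 32.9], [217.4, 160.1, 30.6]]
p3.pkl [0. 0. 0.] rms 0.976 30
p3.pkl [0. 0. 0.] rms 0.976 30
p3.pkl [0. 0. 0.] rms 0.976 30
-10 [0. 0.] 1.171
-6 [0. 0.] 0.92
-3 [0. 0.] 0.88
0 [0. 0.] 0.976
3 [0. 0.] 1.159
6 [0. 0.] 1.381
10 [0. 0.] 1.688
[[225.9, 171.6, 16.1], [225.2, 171.5, 17.9], [224.6, 171.3, 19.5], [224.0, 171.0, 20.3], [223.4, 170.7, 21.7], [222.7, 170.5, 22.9], [222.1, 170.3, 23.5], [221.5, 169.8, 24.3], [221.1, 169.3, 25.6], [220.7, 168.8, 26.9], [220.2, 168.3, 26.0], [219.6, 167.9, 24.5], [219.2, 167.3, 24.6], [218.9, 166.7, 26.6], [218.6, 166.0, 30.5], [218.5, 165.3, 28.6], [218.5, 164.6, 26.1], [218.5, 163.9, 26.5], [218.6, 163.2, 26.4], [219.0, 162.5, 26.0], [219.3, 161.9, 28.3], [219.5, 161.3, 30.8], [219.8, 160.7, 31.5], [220.1, 160.1, 31.6], [220.3, 159.5, 33.4], [220.7, 158.9, 35.0], [221.2, 158.5, 34.4], [221.9, 158.3, 32.8], [222.6, 158.2, 31.4], [223.3, 158.2, 31.5]]
p1.pkl [-4.25  0.    0.  ] rms 0.718 30
p1.pkl [0. 0. 0.] rms 0.892 30
p1.pkl [0. 0. 0.] rms 0.892 30
-10 [0. 0.] 1.015
-6 [0. 0.] 0.746
-3 [0. 0.] 0.736
0 [0. 0.] 0.892
3 [0. 0.] 1.131
6 [0. 0.] 1.395
10 [0. 0.] 1.737
```

```bash
sed -i 's/r=least_squares(res,\[th0,0,0\].*$/pass/; s/r=least_squares(lambda y:res(\[th,\*y\]).*$/r=minimize(lambda y:np.mean(np.abs(res([th,*y]))),[0,-.5],method="Nelder-Mead"); print(th,r.x.round(2),round(r.fun,3))/; s/import least_squares/import least_squares,minimize/' fit.py
cat > f2.py <<'E'
from fit import *
s=arm.read_state()
fit('p3.pkl',s['position'],s['ee_rot'],range(100,245,5),0)
fit('p1.pkl',np.array([597.2,121.2,407.9]),np.array([-0.4671412,0.85470431,0.11252429,0.19646353]),range(100,245,5),0)
E
python3 f2.py
```

```text
-10 [-0.83 -1.58] 0.386
-6 [-0.22 -1.3 ] 0.313
-3 [ 0.   -1.07] 0.331
0 [ 0.73 -0.68] 0.22
3 [ 1.15 -0.33] 0.195
6 [1.56 0.17] 0.195
10 [2.08 0.85] 0.222
-10 [-0.93 -1.43] 0.394
-6 [-0.25 -1.17] 0.315
-3 [ 0.25 -0.89] 0.272
0 [ 0.68 -0.66] 0.243
3 [ 1.17 -0.24] 0.238
6 [1.65 0.21] 0.244
10 [2.24 0.86] 0.278
```

```bash
cat > fit2.py <<'E'
from ov import *
from scipy.optimize import minimize
from scipy.ndimage import map_coordinates
lead=np.array([-.53,-.85,0])
def edges(g,C,angs):
    rr=np.arange(3,13,.1); out=[]
    for t in np.radians(angs):
        d=np.array([np.cos(t),np.sin(t)]); p=C+rr[:,None]*d
        I=map_coordinates(g,[p[:,1],p[:,0]],order=1); G=np.gradient(I); k=np.argmin(G[2:-2])+2
        y0,y1,y2=G[k-1:k+2]; den=y0-2*y1+y2; out.append(rr[k]+(0.05*(y0-y2)/den if den else 0))
    return np.array(out)
def synth(im,pos,q,th,sh,ch,sig):
    Rt=Ro.from_quat(q).as_matrix(); o,c,a=anvil(pos,q,th,lead)
    ring=lambda r,h:(o[0]-c)*(r/19.5)+c+a*h
    V=np.vstack([ring(19.5-ch,0),ring(19.5,ch),ring(19.5,18-ch),ring(19.5-ch,18)])
    h=cv2.convexHull((proj(im,V)+sh).astype(np.float32)); S=8
    m=np.zeros((60*S,60*S),np.uint8); O=np.floor(proj(im,[c])[0])-30
    cv2.fillPoly(m,[(((h[:,0]-O+.5)*S)).astype(np.int32)],255)
    m=cv2.resize(m,(60,60),interpolation=cv2.INTER_AREA).astype(float)
    return cv2.GaussianBlur(m,(0,0),sig),O
def fit(f,pos,q,angs,ch=1.,sig=1.2):
    im=pickle.load(open(f,'rb')); g=cv2.cvtColor(im['pixels'],cv2.COLOR_RGB2GRAY).astype(float)
    o,c,a=anvil(pos,q,0,lead); C=proj(im,[c+9*a])[0]+[-1,-1]
    e=edges(g,C,angs); best=[]
    for th in (-6,-4,-2,0,2,4,6,8):
        def cost(sh):
            m,O=synth(im,pos,q,th,sh,ch,sig); d=edges(m,C-O,angs)-e; return np.mean(np.minimum(np.abs(d),1.5))
        r=min((minimize(cost,x0,method='Nelder-Mead',options=dict(xatol=.02,fatol=1e-3,initial_simplex=np.array([x0,[x0[0]+.5,x0[1]],[x0[0],x0[1]+.5]]))) for x0 in([0,-1],[1,0])),key=lambda r:r.fun)
        best.append((th,r.x.round(2).tolist(),round(r.fun,3)))
    print(f,ch,sig,best)
E
python3 - <<'E'
from fit2 import *
s=arm.read_state()
for ch,sig in((0.5,1.),(1.5,1.),(1.,1.5)):
    fit('p3.pkl',s['position'],s['ee_rot'],range(100,240,5),ch,sig)
    fit('p1.pkl',np.array([597.2,121.2,407.9]),np.array([-0.4671412,0.85470431,0.11252429,0.19646353]),range(100,240,5),ch,sig)
E
```

```text
p3.pkl 0.5 1.0 [(-6, [-0.3, -1.09], np.float64(0.226)), (-4, [-0.01, -0.96], np.float64(0.216)), (-2, [0.44, -0.49], np.float64(0.175)), (0, [0.77, -0.26], np.float64(0.165)), (2, [0.94, -0.18], np.float64(0.128)), (4, [1.23, 0.02], np.float64(0.114)), (6, [1.54, 0.21], np.float64(0.149)), (8, [1.68, 0.37], np.float64(0.164))]
p1.pkl 0.5 1.0 [(-6, [-0.38, -1.03], np.float64(0.245)), (-4, [-0.03, -0.88], np.float64(0.209)), (-2, [0.27, -0.63], np.float64(0.196)), (0, [0.64, -0.44], np.float64(0.182)), (2, [1.02, -0.22], np.float64(0.179)), (4, [1.21, -0.03], np.float64(0.206)), (6, [1.44, 0.17], np.float64(0.205)), (8, [1.69, 0.49], np.float64(0.233))]
p3.pkl 1.5 1.0 [(-6, [-0.43, -0.65], np.float64(0.193)), (-4, [-0.06, -0.56], np.float64(0.168)), (-2, [0.23, -0.42], np.float64(0.13)), (0, [0.5, -0.21], np.float64(0.126)), (2, [0.72, -0.09], np.float64(0.153)), (4, [1.05, 0.26], np.float64(0.124)), (6, [1.38, 0.49], np.float64(0.164)), (8, [1.05, 0.09], np.float64(0.328))]
p1.pkl 1.5 1.0 [(-6, [-0.54, -0.82], np.float64(0.212)), (-4, [-0.1, -0.56], np.float64(0.196)), (-2, [0.17, -0.
[... 171 characters left out ...]
.216)), (8, [1.69, 0.78], np.float64(0.226))]
p3.pkl 1.0 1.5 [(-6, [-0.48, -0.75], np.float64(0.228)), (-4, [-0.18, -0.73], np.float64(0.206)), (-2, [0.16, -0.61], np.float64(0.172)), (0, [0.5, -0.36], np.float64(0.161)), (2, [0.74, -0.22], np.float64(0.16)), (4, [1.06, 0.02], np.float64(0.163)), (6, [1.35, 0.31], np.float64(0.164)), (8, [1.6, 0.6], np.float64(0.167))]
p1.pkl 1.0 1.5 [(-6, [-0.58, -0.77], np.float64(0.246)), (-4, [-0.18, -0.68], np.float64(0.246)), (-2, [0.13, -0.43], np.float64(0.216)), (0, [0.45, -0.25], np.float64(0.206)), (2, [0.68, -0.12], np.float64(0.218)), (4, [0.97, 0.12], np.float64(0.247)), (6, [1.27, 0.4], np.float64(0.241)), (8, [1.58, 0.74], np.float64(0.217))]
```

```bash
python3 - <<'E'
from m import *
print(atz(T,218.7,162.8,105),atz(S,210,215.6,105))
print(atz(T,292.4,256.6,38),atz(S,332,243,38),'grasp tcp 443.1 61.2')
for im,p in((T,(219,163)),(S,(210,216))):
  print(proj(im,[[668.6,238.6,105]]))
# lens glass centroid segmentation: bluish grey
for im,(u,v) in((T,(219,163)),(S,(210,215))):
    p=im['pixels'][v-8:v+9,u-8:u+9].astype(int); m=(p.sum(2)>270)&(p[:,:,2]>p[:,:,0]+8)
    n,l,st,ce=cv2.connectedComponentsWithStats(m.astype(np.uint8)); 
    k=1+np.argmax(st[1:,4]); print(ce[k]+[u-8,v-8],st[k])
E
```

```text
[668.89457913 238.9697487  105.        ] [666.06212315 239.39592501 105.        ]
[442.73094009  60.50870003  38.        ] [440.22926697  63.17227305  38.        ] grasp tcp 443.1 61.2
[[218.84924079 162.91545478]]
[[209.54909207 214.93377164]]
[218.54216867 162.45783133] [ 3  3 10 10 83]
[209.34848485 215.42424242] [ 2  5 11  8 66]
```

```bash
python3 - <<'E'
from m import *
print('lens',atz(T,218.54,162.46,105),atz(S,209.35,215.42,105),tri((218.54,162.46),(209.35,215.42)))
print('stub',atz(T,291.9,256.1,38),atz(S,331.5,242.5,38))
# bush in box etc: known TCP block placements as calibration: block B placed TCP (422.1,-286.2), A (417,-214.3), bush (452.8,263.3)
for P in ([422.1,-286.2,37],[417,-214.3,37],[452.8,263.3,26]): print(proj(T,P),proj(S,P))
E
```

```text
lens [669.75393788 239.3740766  105.        ] [667.65263278 240.01212054 105.        ] (array([669.7, 239.2, 103.4]), array([0.2, 0.2]), array([-0.2, -0.1]))
stub [443.99132369  61.74501486  38.        ] [442.13261792  62.67458107  38.        ]
[[429.73762468 263.05338276]] [[416.59080374 179.48737743]]
[[401.75073072 265.55276854]] [[403.97305935 192.57165225]]
[[212.35230455 253.45865435]] [[269.56951452 292.69345121]]
```

```bash
python3 - <<'E'
import pickle,cv2,numpy as np
def one(f,u,v,w,s):
    p=pickle.load(open(f,'rb'))['pixels'];x0,y0=u-w//2,v-w//2
    q=cv2.resize(cv2.cvtColor(p[y0:y0+w,x0:x0+w],cv2.COLOR_RGB2BGR),(390,390),interpolation=cv2.INTER_CUBIC);s=390/w
    for k in range(0,w,5):
        a=int((k+.5)*s);cv2.line(q,(a,0),(a,390),(0,200,255),1);cv2.line(q,(0,a),(390,a),(0,200,255),1)
        cv2.putText(q,str(x0+k),(a,10),0,.35,(0,0,255),1);cv2.putText(q,str(y0+k),(0,a),0,.35,(255,0,0),1)
    return q
cv2.imwrite('pics/cal.png',np.vstack([np.hstack([one('g9.pkl',213,252,26,0),one('k1.pkl',270,256+0,26,0)]),np.hstack([one('g6.pkl',428,262,30,0),one('g6.pkl',402,265,30,0)])]))
E
```

```text
(no output)
```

View pics/cal.png

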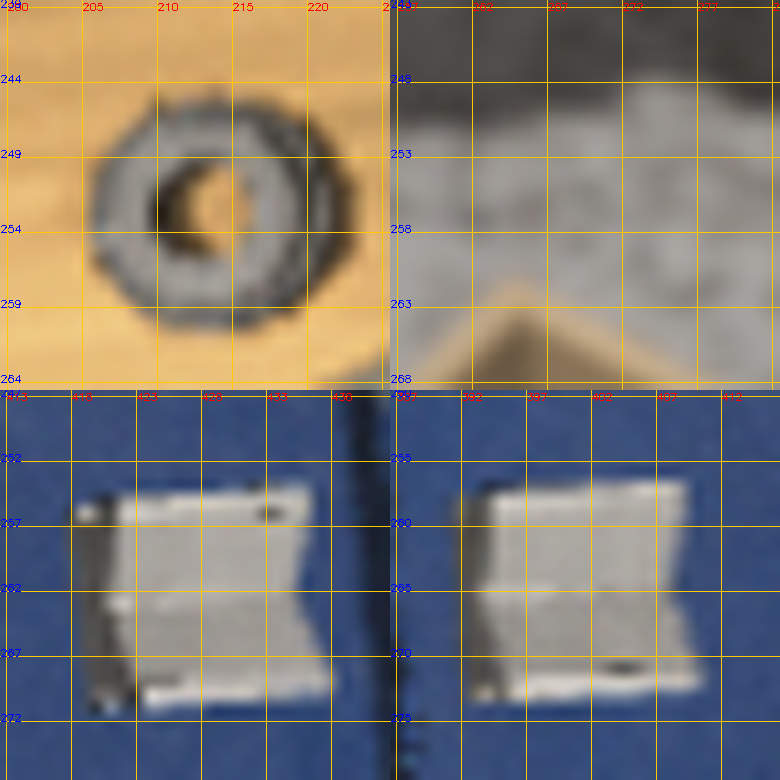

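```bash
cat > go.py <<'E'
from ov import *
import sys
th=float(sys.argv[1]) if len(sys.argv)>1 else 1.5
s=arm.read_state();R_=Ro.from_quat(s['ee_rot']).as_matrix();z=R_[:,2]
lens=np.array([667.8,238.9,105]); d=np.array([.5*np.cos(np.radians(-122)),.5*np.sin(np.radians(-122)),np.cos(np.pi/6)])
_,c,a=anvil(s['position'],s['ee_rot'],th,np.array([-.53,-.85,0]),L=198.,off=3.5)
print('tilt',np.degrees(np.arccos(-z[2])),'head',np.degrees(np.arctan2(z[1],z[0])),'clock',s['clock'],s['contact_force'].round(1))
print('axis err deg',np.degrees(np.arccos(a@d)),'anvil tilt',np.degrees(np.arccos(a[2])),'head',np.degrees(np.arctan2(a[1],a[0])))
U=lens+80*d; print('U',U,'c',c,'move mm',U-c,'units',((U-c)/300).round(4)); r=c-lens; print('dist',r@d,'lateral',np.linalg.norm(r-(r@d)*d))
E
python3 go.py
```

```text
tilt 30.73459856586587 head 58.036192887930305 clock 34.4 [-0.5 -0.2 -2.6]
axis err deg 2.2344284158613044 anvil tilt 32.23442505660907 head -122.00750168980863
U [646.60322943 204.97807615 174.2820323 ] c [650.28851409 203.86672669 224.42490889] move mm [ -3.68528466   1.11134946 -50.14287659] units [-0.0123  0.0037 -0.1671]
dist 122.9197921754222 lateral 26.210988785301513
```

Emit:
play_rows --moves '[[[0,0,-0.2],0,1]]'

```text
clock: 34.52
position: [599.9, 120.7, 342.7]
ee_rot: [-0.462, 0.844, 0.128, 0.239]
contact_force: [0.4, 0.3, -3.0]
gripper_width: 16.0
```

```bash
python3 go.py
```

```text
tilt 31.448944275214515 head 56.92038103534519 clock 34.525 [ 0.4  0.3 -3. ]
axis err deg 3.0000532135734135 anvil tilt 32.94889850363655 head -123.05762274153362
U [646.60322943 204.97807615 174.2820323 ] c [655.0342646  205.32891828 172.42189652] move mm [-8.43103517 -0.35084213  1.86013578] units [-0.0281 -0.0012  0.0062]
dist 76.00642568211693 lateral 7.6626962265905085
```

Emit:
play_rows --moves '[[[-0.02,0,0.2],0,1]]'

```text
clock: 34.65
position: [592.3, 120.7, 380.1]
ee_rot: [-0.46, 0.85, 0.132, 0.22]
contact_force: [0.6, 0.9, -1.9]
gripper_width: 15.8
```

Emit:
play_rows --moves '[[[0,0,0.2],0,1]]'

```text
clock: 34.78
position: [593.1, 121.0, 441.2]
ee_rot: [-0.46, 0.85, 0.132, 0.22]
contact_force: [0.5, 0.8, -0.7]
gripper_width: 15.6
```

Emit:
play_rows --moves '[[[0,0,0.2],0,1]]'

```text
clock: 34.9
position: [592.9, 121.2, 501.9]
ee_rot: [-0.46, 0.85, 0.132, 0.219]
contact_force: [2.2, 0.6, -2.1]
gripper_width: 15.9
```

```bash
python3 go.py
```

```text
tilt 29.580986464562088 head 59.50663767604687 clock 34.9 [ 2.2  0.6 -2.1]
axis err deg 1.2849368192864499 anvil tilt 31.079445068065727 head -120.62802601925
U [646.60322943 204.97807615 174.2820323 ] c [641.23334174 203.51807425 328.45217875] move mm [   5.36988769    1.4600019  -154.17014645] units [ 0.0179  0.0049 -0.5139]
dist 215.5571427150126 lateral 73.64551863368948
```

Emit:
play_rows --moves '[[[0.018,0.005,-0.1],-0.045,1],[[0.018,0.005,-0.25],-0.045,1],[[0.018,0.005,-0.38],-0.045,1],[[0.018,0.005,-0.45],-0.045,1],[[0.018,0.005,-0.45],-0.045,1],[[0.018,0.005,-0.45],-0.045,1],[[0.018,0.005,-0.45],-0.045,1]]'

```text
clock: 35.78
position: [598.7, 122.8, 369.1]
ee_rot: [-0.45, 0.855, 0.129, 0.222]
contact_force: [0.5, 0.3, -2.7]
gripper_width: 15.9
```

```bash
python3 go.py;python3 snap.py p4 scene 225 185 110 5;  python3 - <<'E'
from fit2 import *
s=arm.read_state()
for ch,sig in((0.5,1.),(1.5,1.),(1.,1.5)): fit('p4.pkl',s['position'],s['ee_rot'],range(100,240,5),ch,sig)
E
```

```text
tilt 29.74948008976906 head 57.895914221453395 clock 35.775 [ 0.5  0.3 -2.7]
axis err deg 1.2534140141312486 anvil tilt 31.24827282873204 head -122.22267328902224
U [646.60322943 204.97807615 174.2820323 ] c [649.60235296 204.15279131 195.8700414 ] move mm [ -2.99912353   0.82528485 -21.5880091 ] units [-0.01    0.0028 -0.072 ]
dist 98.25105824919609 lateral 11.942229550070396
p4.pkl 0.5 1.0 [(-6, [0.18, -0.22], np.float64(0.864)), (-4, [0.41, -0.11], np.float64(0.862)), (-2, [0.75, 0.08], np.float64(0.858)), (0, [0.92, 0.18], np.float64(0.856)), (2, [1.22, 0.41], np.float64(0.854)), (4, [1.64, 0.33], np.float64(0.863)), (6, [1.7, 0.83], np.float64(0.847)), (8, [1.83, 0.99], np.float64(0.824))]
p4.pkl 1.5 1.0 [(-6, [0.16, -0.32], np.float64(0.87)), (-4, [0.28, 0.2], np.float64(0.856)), (-2, [0.48, 0.22], np.float64(0.854)), (0, [0.71, 0.36], np.float64(0.853)), (2, [1.03, 0.65], np.float64(0.851)), (4, [1.19, 0.68], np.float64(0.832)), (6, [1.44, 0.96], np.float64(0.829)), (8, [1.71, 1.27], np.float64(0.822))]
p4.pkl 1.0 1.5 [(-6, [0.09, -0.51], np.float64(0.868)), (-4, [0.43, -0.43], np.float64(0.866)), (-2, [0.69, -0.15], np.float64(0.866)), (0, [1.02, 0.0], np.float64(0.864)), (2, [1.35, 0.18], np.float64(0.863)), (4, [1.61, 0.39], np.float64(0.859)), (6, [1.5, 0.52], np.float64(0.852)), (8, [1.78, 0.75], np.float64(0.851))]
```

View pics/p4.png

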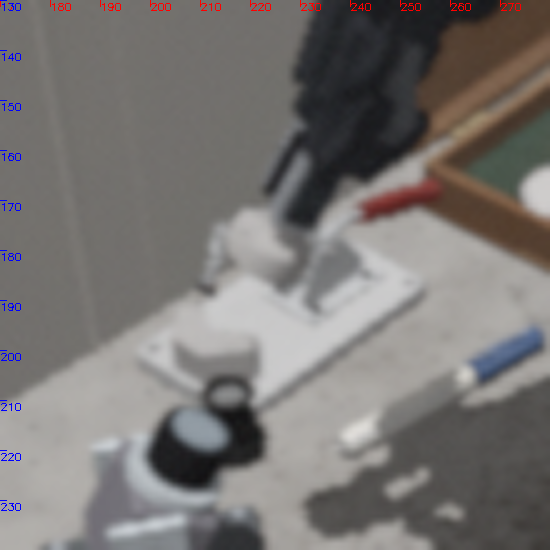

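Emit:
play_rows --moves '[[[-0.005,0.001,-0.03],0,1],[[-0.01,0.003,-0.06],0,1],[[-0.01,0.003,-0.072],0,1],[[-0.01,0.003,-0.072],0,1],[[-0.01,0.003,-0.072],0,1],[[-0.01,0.003,-0.072],0,1]]'

```text
clock: 36.58
position: [595.7, 123.7, 347.4]
ee_rot: [-0.45, 0.855, 0.129, 0.222]
contact_force: [0.0, 0.2, -2.5]
gripper_width: 15.5
```

```bash
python3 go.py;python3 go.py 0;python3 snap.py p5 scene 225 190 110 5;python3 - <<'E'
import ov
from ov import *
ov.GAIN=1.
s=arm.read_state()
lens=np.array([667.8,238.9,105]);im=pickle.load(open('p5.pkl','rb'));print(proj(im,[lens]))
draw('p5.pkl','p5o',218,190,56,7,[[]]+[anvil(s['position'],s['ee_rot'],t,np.array([-.53,-.85,0]),L=198.,off=3.5)[0] for t in(-3,1.5,6)])
E
```

```text
tilt 29.749548628696537 head 57.91103413801571 clock 36.575 [ 0.   0.2 -2.5]
axis err deg 1.2528303794249753 anvil tilt 31.248322122332706 head -122.20849426257466
U [646.60322943 204.97807615 174.2820323 ] c [646.53338164 205.05960683 174.22583366] move mm [ 0.06984779 -0.08153067  0.05619864] units [ 0.0002 -0.0003  0.0002]
dist 79.93526643133451 lateral 0.1024393342143601
tilt 29.749548628696537 head 57.91103413801571 clock 36.575 [ 0.   0.2 -2.5]
axis err deg 0.2543415545711953 anvil tilt 29.749548628696537 head -122.0889658619843
U [646.60322943 204.97807615 174.2820323 ] c [646.12091632 204.4669874  173.8010125 ] move mm [0.48231312 0.51108876 0.4810198 ] units [0.0016 0.0017 0.0016]
dist 79.92793206315213 lateral 0.8485422322447215
[[209.67491204 215.15401962]]
```

View pics/p5o.png

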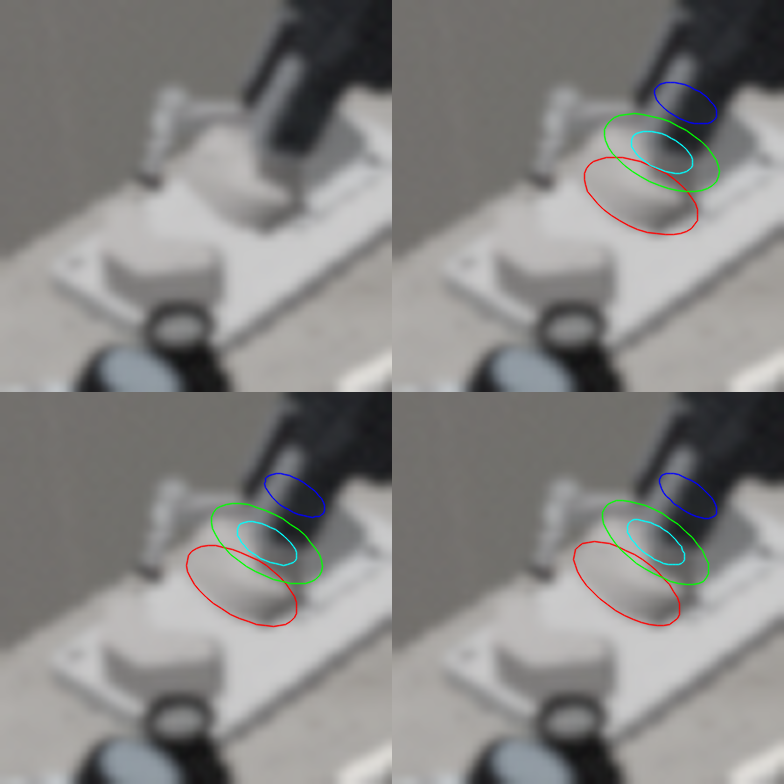

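```bash
python3 - <<'E'
import ov
from ov import *
s=arm.read_state()
im=pickle.load(open('p5.pkl','rb')); p=im['pixels'].astype(float); im['pixels']=np.clip((p-90)*1.9,0,255).astype(np.uint8); pickle.dump(im,open('p5c.pkl','wb'))
ov.GAIN=1.
draw('p5c.pkl','p5z',223,187,26,15,[[]]+[anvil(s['position'],s['ee_rot'],t,np.array([-.53,-.85,0]),L=198.,off=3.5)[0][:2] for t in(-3,1.5,6)])
E
```

```text
(no output)
```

View pics/p5z.png

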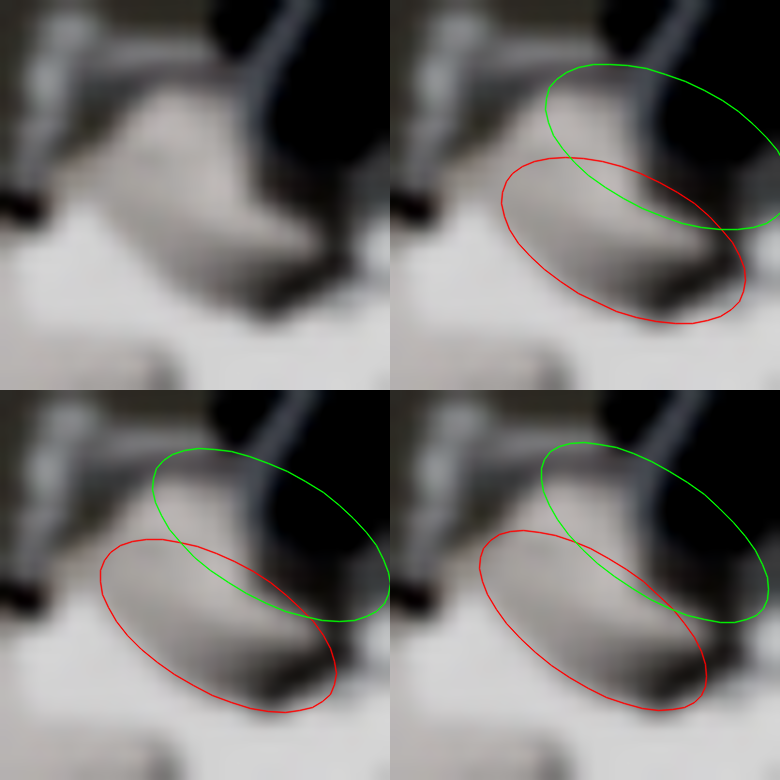

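```bash
python3 - <<'E'
from h import *
im=arm.get_image('scene'); save(im,'final'); s=arm.read_state(); print(s['position'],s['joint_vel'].round(3),s['gripper_width'],s['clock'])
E
```

```text
[595.6111935  123.70622745 347.39797916] [ 0.     0.    -0.001 -0.001  0.002 -0.   ] 15.617955652295013 36.675
```

View pics/final.png

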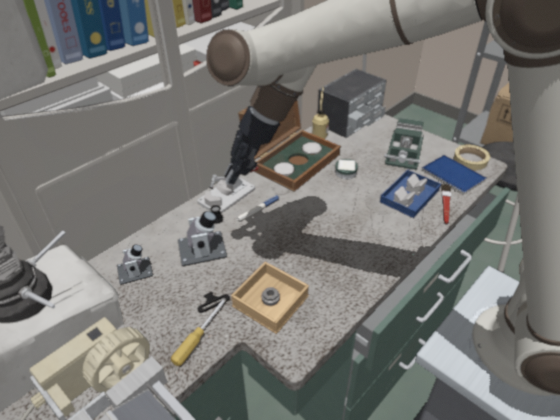

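The picture shows both V-blocks in the tray (410,190), the bush in the box (270,296), and the tin (346,167) and marker (258,207) where they were. The anvil is held in front of the larger camera (228,185), and the arm is still.

```bash
python3 -c "
from bench import arm
print(arm.job_done())"
```

```text
the job is handed in; nothing more can be done
None
```

I handed the job in at about 37 s. Both V-blocks are in the tray, the bush is in the wooden box, and the anvil is held in front of the larger inspection camera.

- **Sorting:** Pictures taken after each release show the V-blocks upright and side by side in the tray, and the bush flat in the box. In the last picture the tin and marker are where they started.
- **Tilting the anvil:** The moves offer no tilt, and pushing the anvil against the box's far wall (about 16 N) hardly pivoted it in the grip. Instead I commanded poses beyond the arm's reach, which tilts the tool a little each time. The tool ended at 29.7° with heading 57.9°; the targets were 30° and 58°.
- **Last checks:** By calculation, the underside is about 80 mm from the glass and under 1 mm off centre. The arm was still, the grip was holding, and only the part's own weight showed on the wrist.
- **Uncertainty:**
  - The two cameras disagreed by about 2 mm on the lens position.
  - Outline fits of how far the anvil is turned in the grip ranged from about −3° to +4°. One later fit failed because the background was cluttered.
  - So expect about ±2–3° on squareness and ±2 mm on distance and centring.

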